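# Square the specimen stack and hold the side-view mirror on its mark

### The arm

A 7-joint arm with a two-finger parallel gripper is mounted at the origin on the work surface. World frame = base frame: x ahead of the robot, y to its left, z up, the work surface at z = 0. Lengths are in m, angles in rad, forces in N, time in s.
With the tool pointing down it reaches from about 0.425 to 0.875 m from the base axis. Payload 8.4 kg.
Tool frame: the origin (TCP) lies midway between the tips of the shut fingers; the grasp point (between the pads) lies 19 mm behind it; y points along the fingers, z is the direction in which the jaws open and shut, and the axes are right-handed (so a half turn about y gives the same grasp; the last joint's range is limited). The gripper opens to 87 mm and grips with 3 to 60 N. Pads are 19 mm wide; open, the fingers measure 117 mm over their backs; the gripper's body (75 mm by 190 mm) begins 51 mm behind the grasp point.
Start: joints at [1.076, 0.333, 0.04, 1.465, -0.013, 1.343, -0.059], TCP at [0.251, -0.6, 0.201] pointing down, gripper open.
Joint ranges: [-2.58, 2.58], [-0.38, 2.09], [-1.3, 1.39], [0.25, 2.4], [-1.5, 4.64], [0.08, 2.09], [-2.65, 2.65]. Speed limits (rad/s): [2.22, 2.22, 2.79, 2.79, 3.14, 3.14, 3.14].

### API

Orientations are given as a unit quaternion [x, y, z, w].
In Python, from workcell import * gives the robot as it stands. The module is installed in compiled form; this text tells all that it offers.
- The arm moves only by the tool arm_command, never from a script. Its argument "increments" is a list of rows, each an object of numbers: "dx", "dy", "dz": the shift along the tool's x, y, z in units of 60 mm (1.0 is 60 mm); "wx", "wy", "wz": the turn, a rotation vector about the tool's x, y, z in units of 5 degrees (1.0 is 5 degrees); "jaw": the closure, from 0 (fully open) to 1 (shut). In form: [{"dx": .., "dy": .., "dz": .., "wx": .., "wy": .., "wz": .., "jaw": ..}, ...]. A call has 1 to 10 rows; each row is the pose to reach, as a shift and turn from the pose commanded when the call began, along the tool's axes at that moment; what a row does not reach only later rows make up. A row lasts 1/8 s, in which the tool goes at most 62.5 mm and 10.7 degrees, less where a joint would pass 70% of its speed; a pose out of reach is approached as far as the arm can. A call with a gripper value outside its range is refused whole. The fingers move at their own pace and stop on an object; "force" is the grip in N (left out, the last holds). Time passes only in rows, so rows that repeat a pose let the fingers close. It gives the time, the measured TCP pose, the force and the opening at its end, in the units of the state.
- state(): the state, without advancing time (a new reading comes with each control period).
- read_camera(name): name is "side" or "top" or "wrist"; returns a dict with "image" (384x512x3 uint8, red, green, blue), "range_z" (384x512 float32, m along the optical axis (not along the pixel's ray), 0 where there is no reading), "fx", "fy", "cx", "cy" (pixels), "extrinsics" (4x4, takes a point from camera to world coordinates). Camera axes: x right, y down, z forward; pixel columns grow to the right and rows downward; lengths in m; the calibration is good to about 2 mm. A picture is of the moment at which its call begins.
- hand_in(): hands the job in, once; it reports no verdict.
Trained networks look in a picture, given as the dict that the camera call returned (one of the last four; its "shot" number tells which), for a name from the list of things; names that differ only in an ending like _2 or _b are one class to them, and where a whole thing is asked for, a point or a joint stands for the part that bears it (a point fixed in the world has none). Each returns a list of dicts, best first, with "conf" (0 to 1); they miss things now and then, are a little off and sometimes report something else, mostly with a low value. They report only what shows in the picture. A call takes as long as a camera call. They do not tell look-alikes from the thing itself.
- outline_of(picture, label): "region" (384x512 bool, what is visible of it) and "uv" ([column, row] in pixels, amid what is visible of it).
- tip_of(picture, label): "uv" ([column, row] in pixels: a listed point, or the origin of a listed thing).
The state is a dict: "t": time; "joints": joint angles; "joint_vel": joint speeds; "joint_efforts": joint torques, N m; "position": TCP position; "tool_rot": TCP orientation; "force": force on the tool from outside, world axes, zero at the start; "torque": the same for the moment, N m; "width": opening from 0.0 (shut) to 1.0 (fully open).
Only numpy, scipy, OpenCV 4.12 (cv2) and the standard library are available. Lean on these libraries where they do the work, as an engineer would, in place of code of your own. Each camera call takes 0.05 s, during which the arm holds its last target.

### The job

Tap the stack of four thin specimen plates up against the stop of the squaring tray until their edges are flush. Then turn the sprung side-view mirror, which has a grip bar on top, until the camera's line of sight, shown by the thin line of light, falls on the middle of the banded round mark behind the stop, so that the camera sees the mark in the mirror. Finish while still holding the mirror at that angle with the fingers: do not let go, and leave everything else on the bench where it stands.

Things in the scene. Friction and masses are not known exactly. Their poses are not given: they have to be found in the camera images.
- tray_origin (a point): squaring tray, fixed: dark steel base 140 x 80 x 12 mm, a stop across it, two side rails. Point: on the table, under the middle of the squared stack; +x to the stop. In this frame: base x -35 to 105 mm (plates overhang it at the front, where fingertips can reach down nearly to the table); stop's face x = 45, top z = 32; rails x -20 to 45, inner faces y = +-32, tops z = 30 mm
- mark (a point): centre of the mark: a white upright drum 32 mm in diameter, 40 mm tall (52 to 92 mm above the table) with a black band at mid-height, on a post 85 mm ahead of the tray's origin along the tray's x, fixed to the tray; this point is 72 mm above the table
- plate0_mid (a point): centre of loose aluminium plate 1 of four, counted from the bottom: 90 (x) x 60 (y) x 4 mm, about 60 g. Smooth metal; pushing needs a few N (more if also pressed down). They lie stacked on the tray base (stack 12 to 28 mm above the table), 2 mm play to each rail, each 4 to 16 mm short of the stop. Squared, its x in the tray frame is 0 and its near edge is at x = -45 mm
- plate1_mid (a point): centre of loose aluminium plate 2 of four, counted from the bottom: 90 (x) x 60 (y) x 4 mm, about 60 g. Smooth metal; pushing needs a few N (more if also pressed down). They lie stacked on the tray base (stack 12 to 28 mm above the table), 2 mm play to each rail, each 4 to 16 mm short of the stop. Squared, its x in the tray frame is 0 and its near edge is at x = -45 mm
- plate2_mid (a point): centre of loose aluminium plate 3 of four, counted from the bottom: 90 (x) x 60 (y) x 4 mm, about 60 g. Smooth metal; pushing needs a few N (more if also pressed down). They lie stacked on the tray base (stack 12 to 28 mm above the table), 2 mm play to each rail, each 4 to 16 mm short of the stop. Squared, its x in the tray frame is 0 and its near edge is at x = -45 mm
- plate3_mid (a point): centre of loose aluminium plate 4 of four, counted from the bottom: 90 (x) x 60 (y) x 4 mm, about 60 g. Smooth metal; pushing needs a few N (more if also pressed down). They lie stacked on the tray base (stack 12 to 28 mm above the table), 2 mm play to each rail, each 4 to 16 mm short of the stop. Squared, its x in the tray frame is 0 and its near edge is at x = -45 mm
- lens (a point): front of the lens of the bench camera, 72 mm above the table; the camera (black, 80 x 50 x 50 mm, top 97 mm above the table) is fixed on an aluminium base plate and looks level along the plate's -x, straight at the mirror's turning axis 114 mm away; its aiming light, a thin pale line, shows where it looks
- mirror: swivelling mirror, upright, 62 mm wide, 9 thick, 46 to 98 mm above the table, face 1 mm before its vertical turning axis; above it a grey grip bar along the mirror's plane, 40 mm long, 12 thick, 98 to 132 mm above the table, centred on the axis. Origin on the axis, 46 mm above the table; +x the way the mirror faces, +y along the bar
- sight (a point): start of the camera's reflected line of sight, on the mirror's axis, 72 mm above the table; +x outwards along the line, +y to its left. The line leaves the axis by the law of reflection (turns twice the mirror's turn): the mirror's normal must halve the angle between the directions to lens and to mark. Seen as a thin pale light line, 280 mm long, fading, touching nothing
- offcut: bystander: loose flat steel offcut 60 x 40 x 4 mm; origin at its underside
- weight: bystander: steel check weight with a waisted knob, 36 mm in diameter, 36 mm tall; origin at its underside
- tape: bystander: paper tape ring lying flat, 60 mm across, 20 mm tall; origin at its underside
- eraser: bystander: black rubber block 50 x 22 x 13 mm; origin at its underside
- driver: bystander: screwdriver with black handle, lying flat
- bottle: bystander: white bottle 56 mm in diameter, 130 mm tall; origin at its underside
- jar: bystander: amber jar with black cap, 60 mm in diameter, 70 mm tall; origin at its underside
- stand: fixed aluminium base plate, 270 x 80 x 12 mm, carrying camera and mirror; origin on the table on the mirror's axis, +x to the camera; it spans x -40 to 230 mm. The mirror turns 0 to 1.25 rad counter-clockwise (from above) from rest, where it faces 1.309 rad clockwise of this x; a return spring (0.08 N m per rad plus 0.012 N m) swings it back when let go
Things that resemble listed ones, but are neither listed nor needed, are in the scene too. Leave any black, red or turquoise look-alike of the part that bears plate3_mid alone.

How it is judged:
On the way, in this order (a step that is already met when the one before it is completed fails the run):
1. all four plates are flush against the stop, still stacked in the tray (x of each of plate0_mid, plate1_mid, plate2_mid, plate3_mid in the frame of tray_origin above -0.0025 m and z of plate0_mid in the frame of tray_origin between 0.0115 and 0.0165 m and z of plate1_mid in the frame of tray_origin between 0.0155 and 0.0205 m and z of plate2_mid in the frame of tray_origin between 0.0195 and 0.0245 m and z of plate3_mid in the frame of tray_origin between 0.0235 and 0.0285 m), for 0.2 s.
2. the fingers hold the mirror with the camera's line of sight on the mark (all of step 1 and y of mark in the frame of sight between -0.015 and 0.015 m and x of mark in the frame of sight above 0.1 m and contact force between mirror and the fingers above 0.5 N and angular speed of mirror below 0.15 rad/s), for 0.5 s.
At the end, for the whole second after the job is handed in: All four plates lie stacked in the tray within 2.5 mm of the stop; the reflected line of sight passes within 15 mm of the centre of the mark, the mirror being steady (under 0.15 rad/s) and held against its spring by the fingers (contact over 0.5 N), through the last second (all of step 2); the arm keeps its last pose, push and grip.
It fails at once if a bystander is moved by more than 30 mm (distance of any of offcut, weight, tape, eraser, driver, bottle, jar from where it was at the start of the episode above 0.03 m).
It also fails if it takes over 51 s, if anything falls off the work surface, if the arm or the gripper's body presses on something with over 40 N, if the wrist force passes 120 N, or if a joint passes its speed limit or range.

## Working session

There is one attempt and no reset: what is moved stays moved. The work goes in short steps, Python scripts to look and compute and a tool call to move; the robot and the scene stay as the last step left them, time stands still between calls to the robot, and variables do not carry over. Pictures are saved under pics/ and viewed, and the job is handed in when it is done.

Besides the shell and the picture viewer there is one more tool, called after ">>>" as name([rows], argument=value, ...), one row to a line, values as JSON. arm_command: Moves the arm, as the interface text tells. Its arguments: {"type":"object","properties":{"increments":{"type":"array"},"force":{"type":"number"}},"required":["increments"]}

```bash
mkdir -p pics
cat > h.py <<'E'
from workcell import *
import numpy as np, cv2
from scipy.spatial.transform import Rotation as R
def save(n,im,s=1.5):
    im=cv2.cvtColor(im,cv2.COLOR_RGB2BGR); im=cv2.resize(im,None,fx=s,fy=s,interpolation=cv2.INTER_CUBIC); cv2.imwrite('pics/'+n+'.png',im)
def xyz(c,u,v,z=None):
    if z is None: z=c['range_z'][int(round(v)),int(round(u))]
    E=c['extrinsics']
    return E[:3,:3]@np.array([(u-c['cx'])/c['fx']*z,(v-c['cy'])/c['fy']*z,z])+E[:3,3]
def at_h(c,u,v,h):
    E=c['extrinsics']; d=E[:3,:3]@np.array([(u-c['cx'])/c['fx'],(v-c['cy'])/c['fy'],1]); o=E[:3,3]
    return o+d*(h-o[2])/d[2]
def proj(c,p):
    E=c['extrinsics']; q=E[:3,:3].T@(np.array(p)-E[:3,3]); return q[0]/q[2]*c['fx']+c['cx'],q[1]/q[2]*c['fy']+c['cy']
E
python3 - <<'E'
from h import *
s=state(); print({k:np.round(v,3) for k,v in s.items()})
for n in('top','side'):
    c=read_camera(n); save(n+'0',c['image']); print(n,c['fx'],np.round(c['extrinsics'],3).tolist())
    np.savez(n+'0.npz',**c)
    for l in['tray_origin','mark','plate3_mid','plate0_mid','lens','mirror','sight','stand']:
        for r in tip_of(c,l)[:3]: print(l,np.round(r['uv'],1),round(r['conf'],2),np.round(xyz(c,*r['uv']),3))
E
```

```text
{'t': np.float64(0.0), 'joints': array([ 1.076,  0.334,  0.04 ,  1.466, -0.013,  1.343, -0.059]), 'joint_vel': array([ 0.002, -0.001,  0.   ,  0.001, -0.002, -0.001,  0.   ]), 'joint_efforts': array([ 0.0000e+00, -6.5637e+01,  1.3350e+00, -4.0380e+01, -6.0000e-02,
        4.5000e-02,  0.0000e+00]), 'position': array([ 0.25 , -0.599,  0.2  ]), 'tool_rot': array([-0.139,  0.694, -0.693,  0.139]), 'force': array([-0.484, -0.011,  0.024]), 'torque': array([ 0.017, -0.066,  0.019]), 'width': np.float64(1.0)}
top 433.4912205990564 [[-0.01, -0.982, 0.191, 0.345], [-1.0, 0.011, 0.006, -0.153], [-0.008, -0.191, -0.982, 1.213], [0.0, 0.0, 0.0, 1.0]]
tray_origin [263.5 203.8] 0.68 [ 0.54  -0.176  0.026]
tray_origin [338.5 247.8] 0.28 [ 0.414 -0.369  0.071]
mark [261.2 169.6] 0.72 [ 0.621 -0.17   0.092]
plate3_mid [290.7 266.1] 0.95 [ 0.369 -0.249  0.002]
plate3_mid [236.2 286.3] 0.79 [ 0.317 -0.099  0.004]
plate3_mid [384.7 254.6] 0.64 [ 0.398 -0.507  0.007]
lens [142.1 170.8] 0.56 [0.625 0.151 0.076]
mirror [144.6 216.9] 0.63 [0.505 0.149 0.042]
stand [146.9 214.9] 0.62 [0.512 0.146 0.028]
side 468.38449363129905 [[-0.807, -0.33, 0.489, 0.002], [-0.59, 0.479, -0.65, 0.565], [-0.02, -0.813, -0.581, 0.73], [0.0, 0.0, 0.0, 1.0]]
tray_origin [270.8 216.5] 0.97 [ 0.517 -0.159  0.029]
mark [233.  183.4] 0.98 [ 0.625 -0.152  0.089]
plate3_mid [381.7 171.7] 0.85 [ 0.395 -0.532  0.004]
plate3_mid [268.2 209.5] 0.74 [ 0.539 -0.178  0.029]
plate3_mid [329.1 273.7] 0.68 [ 0.319 -0.094  0.005]
lens [141.7 256.2] 0.63 [0.627 0.144 0.073]
mirror [182.  289.5] 0.8 [0.501 0.159 0.066]
sight [272.2 210.3] 0.32 [ 0.532 -0.185  0.025]
stand [183.  307.1] 0.87 [0.503 0.162 0.017]
stand [268.3 209.1] 0.36 [ 0.539 -0.179  0.03 ]
```

View pics/top0.png

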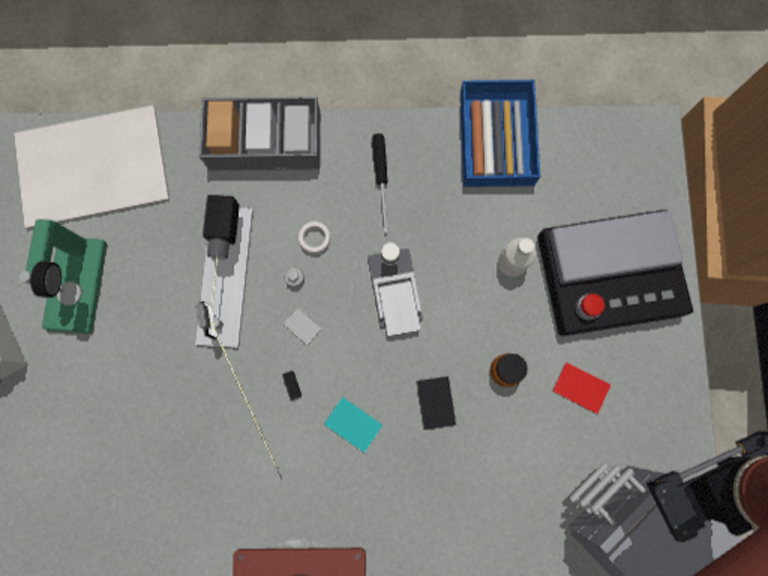

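View pics/side0.png

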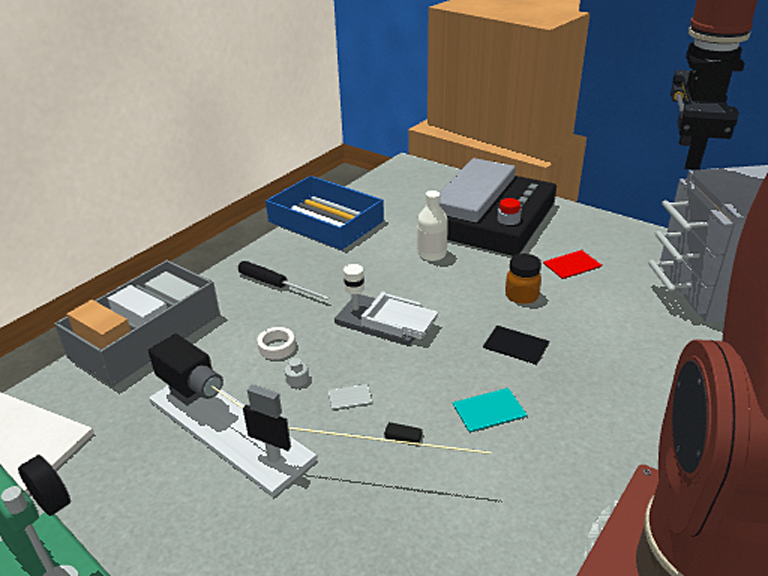

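The tray with the silver stack is at (397,295)/1.5 in the top view. The black (436,402), red (582,388) and turquoise (353,424) plates lying loose on the table are the look-alikes. The silver stack between the rails is the one meant, and I'll enlarge it now.

Run:
```python
from h import *
t=dict(np.load('top0.npz')); s=dict(np.load('side0.npz'))
a=cv2.resize(t['image'][155:230,235:295],(480,600),interpolation=cv2.INTER_CUBIC)
b=cv2.resize(s['image'][170:232,215:300],(800,584),interpolation=cv2.INTER_CUBIC)
save('ct',a,1);save('cs',b,1)
save('cm',cv2.resize(t['image'][120:240,120:180],(300,600),interpolation=cv2.INTER_CUBIC),1)
save('cm2',cv2.resize(s['image'][215:335,95:220],(625,600),interpolation=cv2.INTER_CUBIC),1)
# point cloud slices
for n,c in(('t',t),('s',s)):
    v,u=np.mgrid[0:384,0:512]; z=c['range_z']; P=np.stack([(u-c['cx'])/c['fx']*z,(v-c['cy'])/c['fy']*z,z],-1)@c['extrinsics'][:3,:3].T+c['extrinsics'][:3,3]
    P=P[z>0]
    m=(abs(P[:,0]-.62)<.05)&(abs(P[:,1]+.165)<.05)&(P[:,2]>.085)&(P[:,2]<.1); q=P[m]; print(n,'drum',len(q),cv2.minEnclosingCircle(q[:,:2].astype(np.float32)) if len(q) else 0,q[:,2].mean(),q.mean(0))
    m=(abs(P[:,0]-.5)<.06)&(abs(P[:,1]-.15)<.06)&(P[:,2]>.115); q=P[m]; print('bar',len(q),q.mean(0),q[:,2].max(),cv2.minAreaRect(q[:,:2].astype(np.float32)))
    m=(abs(P[:,0]-.53)<.06)&(abs(P[:,1]+.175)<.05)&(P[:,2]>.022)&(P[:,2]<.04); q=P[m]; print('stack',len(q),q.mean(0),cv2.minAreaRect(q[:,:2].astype(np.float32)))
    m=(abs(P[:,0]-.58)<.16)&(abs(P[:,1]-.14)<.09)&(P[:,2]>.008)&(P[:,2]<.016); q=P[m]; print('stand',len(q),q.mean(0),cv2.minAreaRect(q[:,:2].astype(np.float32)))
    m=(abs(P[:,0]-.67)<.06)&(abs(P[:,1]-.14)<.09)&(P[:,2]>.09)&(P[:,2]<.12); q=P[m]; print('cam',len(q),q.mean(0),cv2.minAreaRect(q[:,:2].astype(np.float32)))
```

```text
t drum 114 ((0.6265205144882202, -0.16533245146274567), 0.01629188284277916) 0.09275550681695136 [ 0.6262161  -0.16603618  0.09275551]
bar 101 [0.50935643 0.15282388 0.13010739] 0.1363732376490141 ((0.5099349021911621, 0.15419170260429382), (0.03947503864765167, 0.013192029669880867), 12.629616737365723)
stack 862 [ 0.53883999 -0.18037638  0.02884293] ((0.541638195514679, -0.18048369884490967), (0.10697932541370392, 0.07650160044431686), 8.634673118591309)
stand 1585 [0.58381884 0.1405449  0.01232782] ((0.5860836505889893, 0.14550460875034332), (0.29800212383270264, 0.15499074757099152), 1.4186233282089233)
cam 558 [0.68662597 0.14026815 0.09657765] ((0.6783530712127686, 0.14212627708911896), (0.05129944160580635, 0.10535315424203873), 86.01079559326172)
s drum 101 ((0.627846896648407, -0.164396271109581), 0.01723196730017662) 0.09113769738275856 [ 0.62621606 -0.16290873  0.0911377 ]
bar 227 [0.50869211 0.15725864 0.12693187] 0.13458433546532533 ((0.5109522342681885, 0.1555832028388977), (0.04070451855659485, 0.014620370231568813), 9.938156127929688)
stack 793 [ 0.53955643 -0.17633876  0.02809875] ((0.5433685779571533, -0.180190309882164), (0.10707046091556549, 0.08157620579004288), 10.559893608093262)
stand 2659 [0.58377518 0.159777   0.0119558 ] ((0.6037578582763672, 0.14855776727199554), (0.08179626613855362, 0.2674652934074402), 85.90518951416016)
cam 663 [0.68597095 0.14474645 0.09602263] ((0.6777933239936829, 0.144325852394104), (0.05055006965994835, 0.10715857893228531), 85.67527770996094)
```

View pics/ct.png

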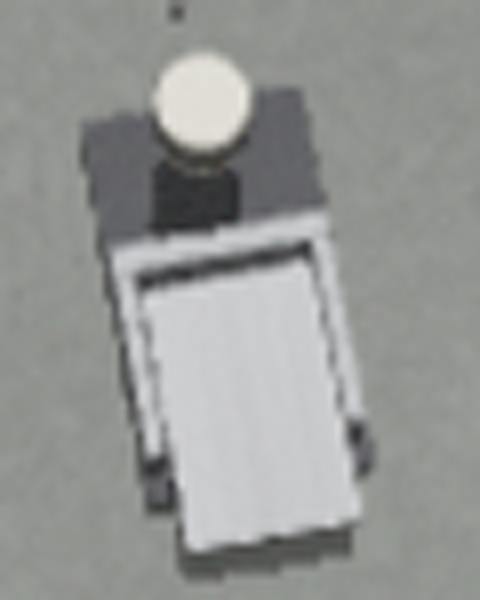

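View pics/cs.png

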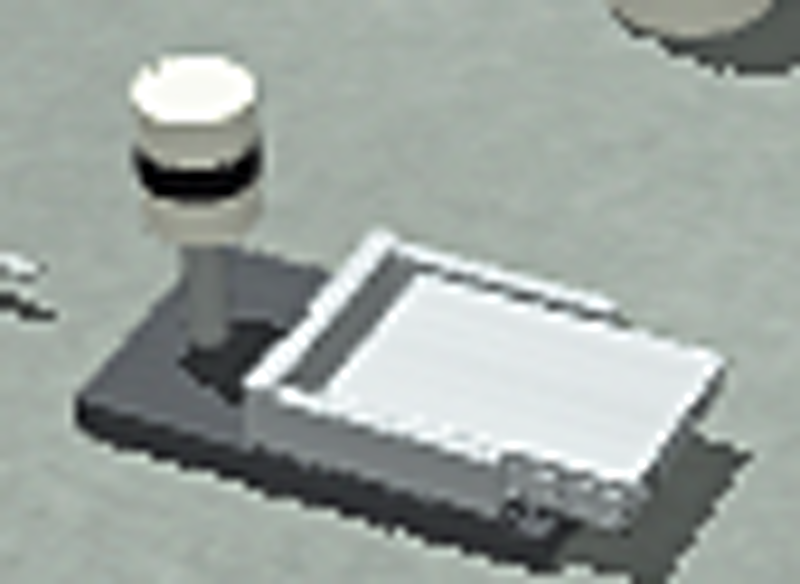

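View pics/cm.png

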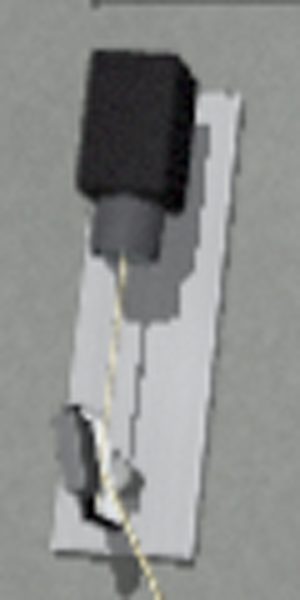

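View pics/cm2.png

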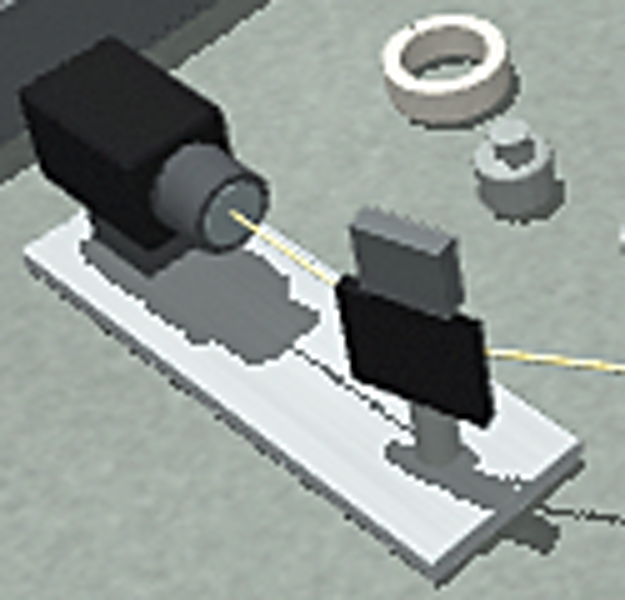

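```bash
cat >> h.py <<'E'
def inc(pos,yaw_z,s=None,tilt=None):
    """increment to TCP pos, tool y down, tool z (jaw) at heading yaw_z (or +180, nearest)"""
    s=s or state(); R0=R.from_quat(s['tool_rot']); best=None
    for k in(0,np.pi):
        a=yaw_z+k; z=np.array([np.cos(a),np.sin(a),0]); y=np.array([0,0,-1.]); x=np.cross(y,z)
        T=R.from_matrix(np.stack([x,y,z],1)); w=(R0.inv()*T).as_rotvec()
        if best is None or np.linalg.norm(w)<np.linalg.norm(best): best=w
    d=R0.inv().apply(np.array(pos)-s['position'])/.06
    print('d',np.round(d,3),'w',np.round(np.degrees(best)/5,3)); return d,best
YT=np.radians(10.5); MK=np.array([.6265,-.165]); 
def tray(x,y,yt=YT): 
    c,s=np.cos(yt),np.sin(yt); return MK-.085*np.array([c,s])+np.array([c*x-s*y,s*x+c*y])
E
python3 - <<'E'
from h import *
for n in('top','side'):
    c=read_camera(n); im=c['image']
    hs=cv2.cvtColor(im,cv2.COLOR_RGB2HSV)
    best=[r for r in outline_of(c,'plate3_mid')]
    for r in best:
        vs,us=np.nonzero(r['region']); q=np.array([at_h(c,u,v,.028)[:2] for u,v in zip(us,vs)],np.float32); print(n,np.round(r['uv']),round(r['conf'],2),len(us),np.round(q.mean(0),3),cv2.minAreaRect(q))
    for y in[8,10.5,13]:
        p=np.radians(y); im2=cv2.resize(im,None,fx=8,fy=8,interpolation=cv2.INTER_CUBIC)
        def pt(x,yy,z): 
            u,v=proj(c,[*tray(x,yy,p),z]); return [int(u*8+4),int(v*8+4)]
        for z,poly in((.030,[(-.02,.032),(.045,.032),(.045,-.032),(-.02,-.032)]),(.012,[(.045,.04),(.105,.04),(.105,-.04),(.045,-.04)])):
            cv2.polylines(im2,[np.array([pt(a,b,z) for a,b in poly])],False,(255,0,0),1)
        if n=='top': save(f'o_{n}_{y}',im2[155*8:230*8,235*8:295*8],1)
        elif y==10.5: save(f'o_{n}_{y}',im2[170*8:235*8,215*8:300*8],1)
a=[cv2.imread(f'pics/o_top_{y}.png')[:600,:266*1+200] for y in(8,10.5,13)]
cv2.imwrite('pics/oo.png',cv2.resize(np.hstack(a),(800,343)))
s=state(); inc([*tray(-.09,0),.12],YT+np.pi/2,s)
E
```

```text
top [287. 268.] 0.95 685 [ 0.363 -0.246] ((0.3632431924343109, -0.2452578842639923), (0.08720339089632034, 0.058536820113658905), 6.49234676361084)
top [233. 283.] 0.83 751 [ 0.326 -0.096] ((0.32600483298301697, -0.09590791165828705), (0.0896262675523758, 0.06087852641940117), 54.80046081542969)
top [388. 258.] 0.69 743 [ 0.387 -0.508] ((0.3868999481201172, -0.5074962377548218), (0.09110290557146072, 0.05915691703557968), 61.279014587402344)
top [267. 207.] 0.65 685 [ 0.534 -0.183] ((0.5341260433197021, -0.18268775939941406), (0.09063888341188431, 0.05938459187746048), 9.568380355834961)
side [331. 278.] 0.87 854 [ 0.316 -0.072] ((0.3164840340614319, -0.0725109651684761), (0.08849509060382843, 0.05933821201324463), 54.40910339355469)
side [380. 174.] 0.87 402 [ 0.376 -0.477] ((0.3753141164779663, -0.477109432220459), (0.08972807228565216, 0.06147788092494011), 62.5564079284668)
side [270. 210.] 0.78 537 [ 0.533 -0.182] ((0.5347238779067993, -0.1834474354982376), (0.09084321558475494, 0.06262704730033875), 7.896459579467773)
side [347. 228.] 0.74 661 [ 0.352 -0.218] ((0.3517760932445526, -0.21792709827423096), (0.08743571490049362, 0.06490510702133179), 7.632150650024414)
side [244. 207.] 0.21 1051 [ 0.6   -0.159] ((0.5974140763282776, -0.18783652782440186), (0.12955978512763977, 0.2197151929140091), 33.20014190673828)
d [-5.723  1.353 -4.885] w [ 0.     2.435 -0.   ]
```

View pics/oo.png

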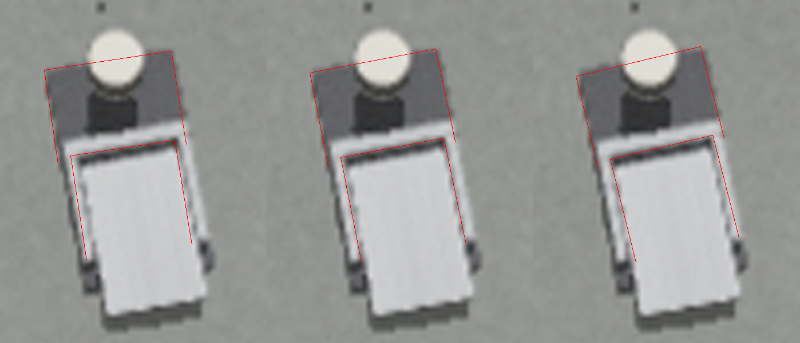

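View pics/o_side_10.5.png

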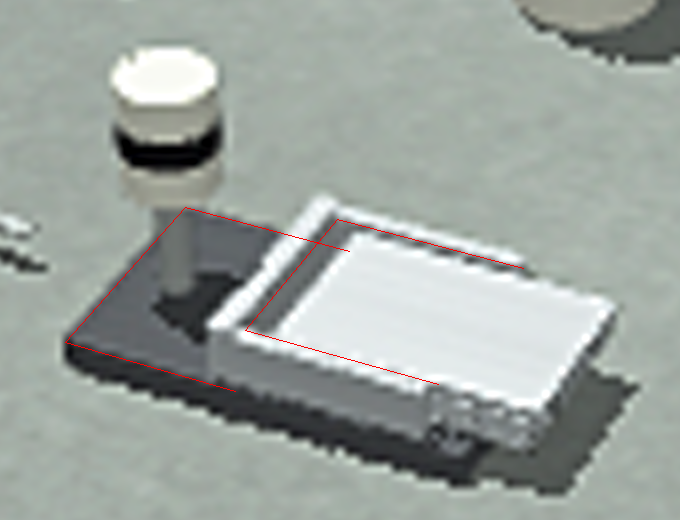

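The overlay of the tray model at 10.5° matches in both views. I'll move in front of the overhanging plates with the jaws partly closed.

>>> arm_command([
  {"dx":-5.72,"dy":0,"dz":-4.88,"wy":2.44,"jaw":0.65},
  {"dx":-5.72,"dy":0,"dz":-4.88,"wy":2.44,"jaw":0.65},
  {"dx":-5.72,"dy":0,"dz":-4.88,"wy":2.44,"jaw":0.65},
  {"dx":-5.72,"dy":0,"dz":-4.88,"wy":2.44,"jaw":0.65},
  {"dx":-5.72,"dy":0,"dz":-4.88,"wy":2.44,"jaw":0.65},
  {"dx":-5.72,"dy":0,"dz":-4.88,"wy":2.44,"jaw":0.65},
  {"dx":-5.72,"dy":0,"dz":-4.88,"wy":2.44,"jaw":0.65},
  {"dx":-5.72,"dy":0,"dz":-4.88,"wy":2.44,"jaw":0.65},
  {"dx":-5.72,"dy":1.35,"dz":-4.88,"wy":2.44,"jaw":0.65},
  {"dx":-5.72,"dy":1.35,"dz":-4.88,"wy":2.44,"jaw":0.65},
])

```text
validation failed for argument at $.in...
```

Run:
```python
from h import *
s=state(); print(s['t'],s['position'],s['width'],s['force'])
inc([*tray(-.09,0),.05],YT+np.pi/2,s)
c=read_camera('wrist'); save('w1',c['image']); c=read_camera('top'); save('t1',cv2.resize(c['image'][140:260,200:320],(600,600),interpolation=cv2.INTER_CUBIC),1)
```

```text
1.1 [ 0.2505819  -0.59973775  0.2011373 ] 1.001192537834538 [-0.34379681  0.26631274 -0.07606408]
d [-5.723  2.519 -4.885] w [ 0.     2.435 -0.   ]
```

View pics/w1.png

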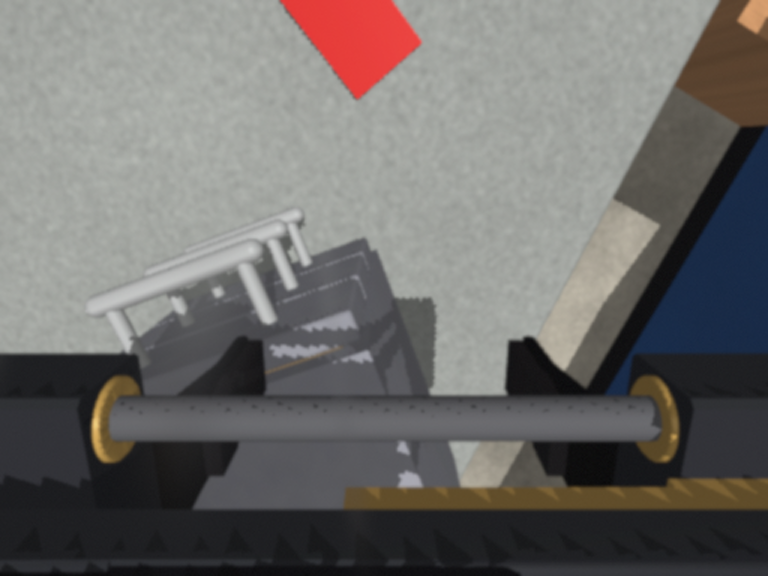

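View pics/t1.png

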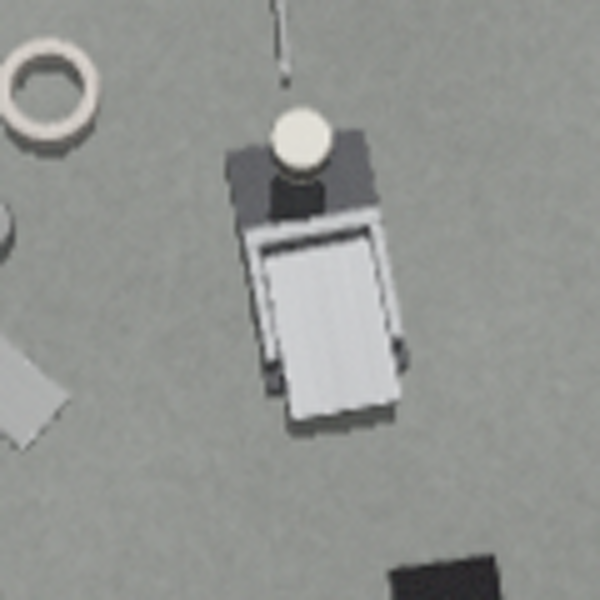

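The move was refused and the arm did not move (w1 and t1 show the start scene). I'll retry with all the keys.

>>> arm_command([
  {"dx":-5.72,"dy":0.0,"dz":-4.88,"wx":0.0,"wy":2.44,"wz":0.0,"jaw":0.65},
  {"dx":-5.72,"dy":0.0,"dz":-4.88,"wx":0.0,"wy":2.44,"wz":0.0,"jaw":0.65},
  {"dx":-5.72,"dy":0.0,"dz":-4.88,"wx":0.0,"wy":2.44,"wz":0.0,"jaw":0.65},
  {"dx":-5.72,"dy":0.0,"dz":-4.88,"wx":0.0,"wy":2.44,"wz":0.0,"jaw":0.65},
  {"dx":-5.72,"dy":0.0,"dz":-4.88,"wx":0.0,"wy":2.44,"wz":0.0,"jaw":0.65},
  {"dx":-5.72,"dy":0.0,"dz":-4.88,"wx":0.0,"wy":2.44,"wz":0.0,"jaw":0.65},
  {"dx":-5.72,"dy":0.0,"dz":-4.88,"wx":0.0,"wy":2.44,"wz":0.0,"jaw":0.65},
  {"dx":-5.72,"dy":0.0,"dz":-4.88,"wx":0.0,"wy":2.44,"wz":0.0,"jaw":0.65},
  {"dx":-5.72,"dy":0.0,"dz":-4.88,"wx":0.0,"wy":2.44,"wz":0.0,"jaw":0.65},
  {"dx":-5.72,"dy":1.35,"dz":-4.88,"wx":0.0,"wy":2.44,"wz":0.0,"jaw":0.65},
])

```text
t: 2.45
position: [0.4571, -0.2007, 0.1419]
tool_rot: [0.061, -0.702, 0.706, -0.066]
force: [0.9, -1.1, -0.6]
width: 0.351
```

Run:
```python
from h import *
s=state(); print(s['t'],s['position'],s['width'],s['force'])
inc([*tray(-.09,0),.05],YT+np.pi/2,s)
inc([*tray(-.085,0),.006],YT+np.pi/2,s)
c=read_camera('wrist'); save('w2',c['image']); c=read_camera('side'); save('s2',cv2.resize(c['image'][120:260,180:350],(728,600),interpolation=cv2.INTER_CUBIC),1)
```

```text
2.45 [ 0.45708969 -0.20068548  0.14186962] 0.35053383950634676 [ 0.89222437 -1.10211426 -0.60777639]
d [ 0.043  1.53  -0.079] w [-0.066 -0.035 -0.083]
d [-0.035  2.264 -0.083] w [-0.066 -0.035 -0.083]
```

View pics/w2.png

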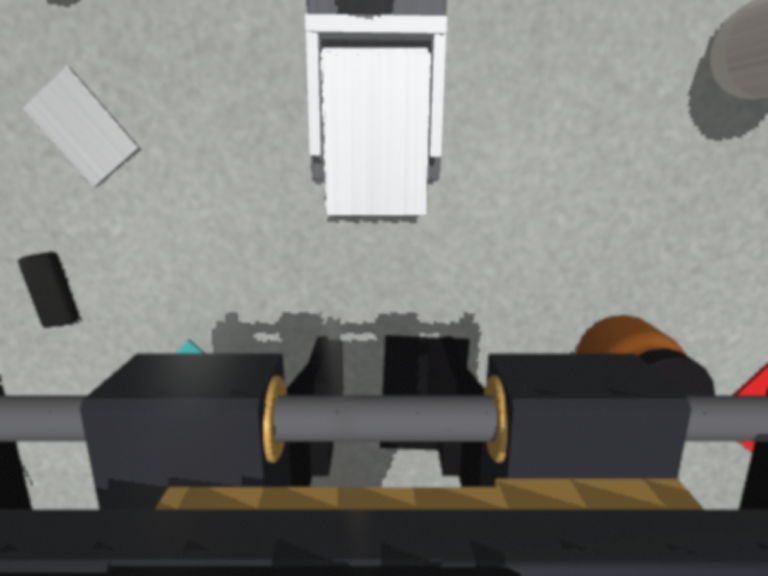

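View pics/s2.png

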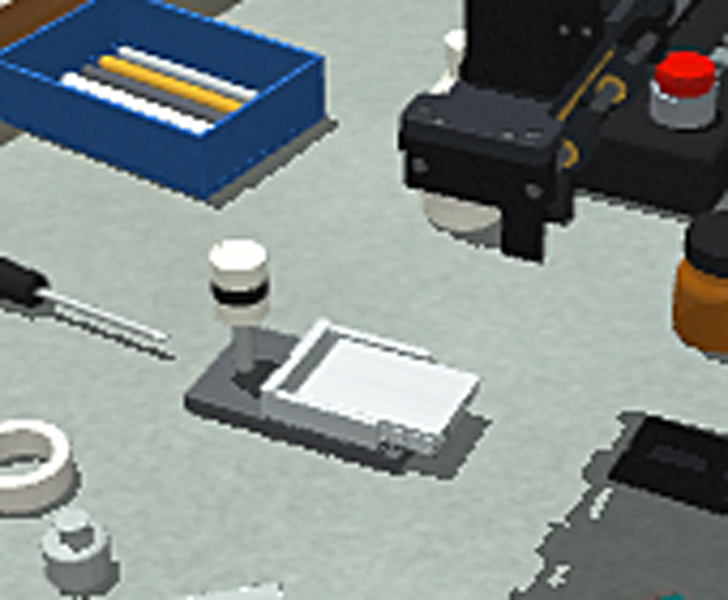

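The wrist view shows the stack squarely ahead of the fingers (columns 325-428, row 215). I'll descend and then creep forward.

>>> arm_command([
  {"dx":0.01,"dy":0.8,"dz":-0.08,"wx":0.0,"wy":0.0,"wz":0.0,"jaw":0.65},
  {"dx":0.01,"dy":1.6,"dz":-0.08,"wx":0.0,"wy":0.0,"wz":0.0,"jaw":0.65},
  {"dx":0.01,"dy":2.1,"dz":-0.08,"wx":-0.05,"wy":-0.04,"wz":-0.08,"jaw":0.65},
  {"dx":0.01,"dy":2.24,"dz":-0.08,"wx":-0.05,"wy":-0.04,"wz":-0.08,"jaw":0.65},
  {"dx":0.01,"dy":2.24,"dz":-0.08,"wx":-0.05,"wy":-0.04,"wz":-0.08,"jaw":0.65},
])

```text
t: 3.18
position: [0.4533, -0.1937, 0.0054]
tool_rot: [-0.068, 0.705, -0.703, 0.063]
force: [0.4, 0.4, 0.3]
width: 0.348
```

Run:
```python
from h import *
s=state(); print(s['t'],s['position'],s['width'],s['force'])
for x in(-.07,-.06,-.055):inc([*tray(x,0),.007],YT+np.pi/2,s)
c=read_camera('side'); save('s3',cv2.resize(c['image'][120:260,180:350],(728,600),interpolation=cv2.INTER_CUBIC),1)
```

```text
3.175 [ 0.45332019 -0.19374089  0.00536722] 0.34809762761949004 [0.44127574 0.41210612 0.25281742]
d [-0.342 -0.03   0.055] w [0.044 0.019 0.074]
d [-0.508 -0.031  0.056] w [0.044 0.019 0.074]
d [-0.592 -0.031  0.056] w [0.044 0.019 0.074]
```

View pics/s3.png

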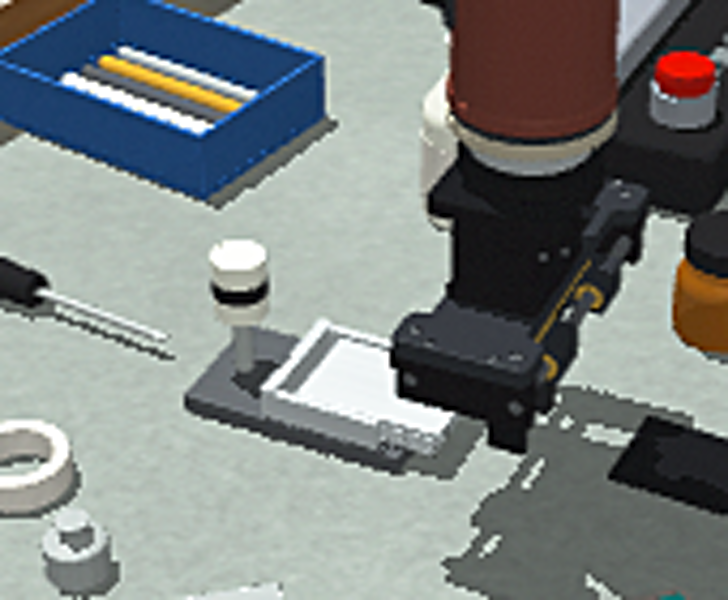

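>>> arm_command([
  {"dx":-0.1,"dy":-0.02,"dz":0.04,"wx":0.0,"wy":0.0,"wz":0.0,"jaw":0.65},
  {"dx":-0.2,"dy":-0.02,"dz":0.04,"wx":0.0,"wy":0.0,"wz":0.0,"jaw":0.65},
  {"dx":-0.28,"dy":-0.02,"dz":0.04,"wx":0.0,"wy":0.0,"wz":0.0,"jaw":0.65},
  {"dx":-0.34,"dy":-0.02,"dz":0.04,"wx":0.0,"wy":0.0,"wz":0.0,"jaw":0.65},
  {"dx":-0.4,"dy":-0.02,"dz":0.04,"wx":0.0,"wy":0.0,"wz":0.0,"jaw":0.65},
  {"dx":-0.45,"dy":-0.02,"dz":0.04,"wx":0.0,"wy":0.0,"wz":0.0,"jaw":0.65},
  {"dx":-0.5,"dy":-0.02,"dz":0.04,"wx":0.0,"wy":0.0,"wz":0.0,"jaw":0.65},
])

```text
t: 4.1
position: [0.4829, -0.1894, 0.0052]
tool_rot: [-0.068, 0.705, -0.703, 0.063]
force: [-0.2, -0.3, -0.8]
width: 0.349
```

Run:
```python
from h import *
s=state(); print(s['t'],s['position'],s['width'],s['force'])
for x in(-.06,-.055):inc([*tray(x,0),.007],YT+np.pi/2,s)
c=read_camera('side'); save('s4',cv2.resize(c['image'][170:250,200:300],(750,600),interpolation=cv2.INTER_CUBIC),1)
```

```text
4.1 [ 0.48291839 -0.18937913  0.00517608] 0.34851005943998137 [-0.16262126 -0.32613193 -0.80557325]
d [-0.01  -0.031  0.036] w [0.052 0.035 0.082]
d [-0.093 -0.031  0.037] w [0.052 0.035 0.082]
```

View pics/s4.png

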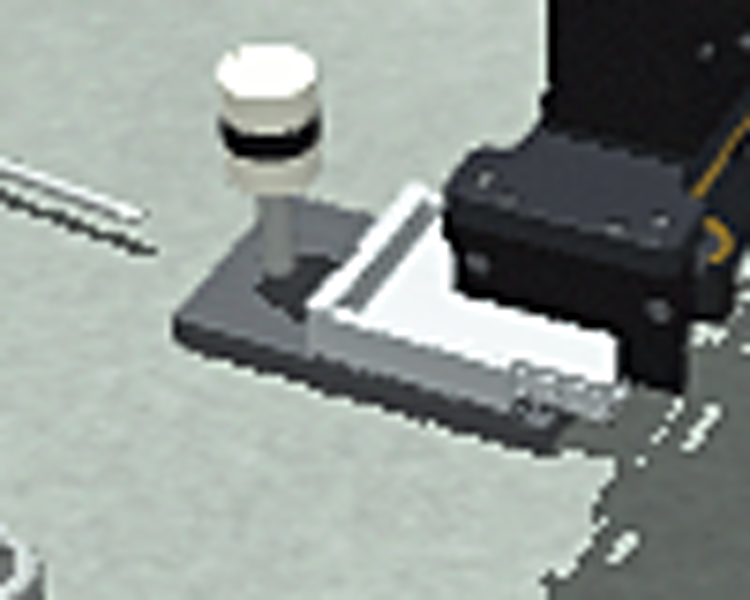

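The gap at the stop is still there and there is no contact force. I'll keep creeping.

>>> arm_command([
  {"dx":-0.03,"dy":-0.02,"dz":0.03,"wx":0.0,"wy":0.0,"wz":0.0,"jaw":0.65},
  {"dx":-0.06,"dy":-0.02,"dz":0.03,"wx":0.0,"wy":0.0,"wz":0.0,"jaw":0.65},
  {"dx":-0.09,"dy":-0.02,"dz":0.03,"wx":0.0,"wy":0.0,"wz":0.0,"jaw":0.65},
  {"dx":-0.11,"dy":-0.02,"dz":0.03,"wx":0.0,"wy":0.0,"wz":0.0,"jaw":0.65},
  {"dx":-0.11,"dy":-0.02,"dz":0.03,"wx":0.0,"wy":0.0,"wz":0.0,"jaw":0.65},
])

```text
t: 4.78
position: [0.4897, -0.1899, 0.0064]
tool_rot: [-0.068, 0.705, -0.703, 0.063]
force: [-0.9, 0.7, -0.1]
width: 0.351
```

Run:
```python
from h import *
s=state(); print(s['t'],s['position'],s['width'],s['force'])
for x in(-.06,-.055):inc([*tray(x,0),.007],YT+np.pi/2,s)
c=read_camera('side'); save('s5',cv2.resize(c['image'][170:250,200:300],(750,600),interpolation=cv2.INTER_CUBIC),1)
```

```text
4.775 [ 0.48969943 -0.18994546  0.00637348] 0.3512204129833094 [-0.88506918  0.71445434 -0.05739689]
d [ 0.099 -0.01   0.006] w [0.051 0.036 0.081]
d [ 0.016 -0.01   0.007] w [0.051 0.036 0.081]
```

View pics/s5.png

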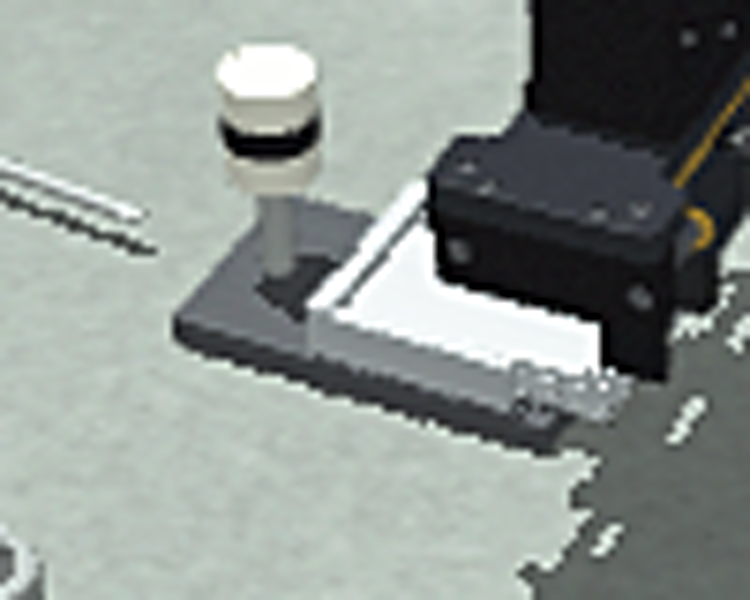

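The gap is shrinking, with about 4 mm left. I'll continue in 1 mm steps until the force rises.

>>> arm_command([
  {"dx":-0.02,"dy":0.0,"dz":0.0,"wx":0.0,"wy":0.0,"wz":0.0,"jaw":0.65},
  {"dx":-0.04,"dy":0.0,"dz":0.0,"wx":0.0,"wy":0.0,"wz":0.0,"jaw":0.65},
  {"dx":-0.05,"dy":0.0,"dz":0.0,"wx":0.0,"wy":0.0,"wz":0.0,"jaw":0.65},
  {"dx":-0.05,"dy":0.0,"dz":0.0,"wx":0.0,"wy":0.0,"wz":0.0,"jaw":0.65},
])

```text
t: 5.32
position: [0.4909, -0.1895, 0.0059]
tool_rot: [-0.069, 0.706, -0.703, 0.062]
force: [-5.7, -0.1, 3.5]
width: 0.352
```

Run:
```python
from h import *
s=state(); print(s['t'],s['position'],s['width'],s['force'])
c=read_camera('side'); save('s6',cv2.resize(c['image'][170:250,200:300],(750,600),interpolation=cv2.INTER_CUBIC),1)
```

```text
5.325 [ 0.4908607  -0.18953493  0.00587225] 0.35217370815545274 [-5.71981702 -0.06312763  3.543248  ]
```

View pics/s6.png

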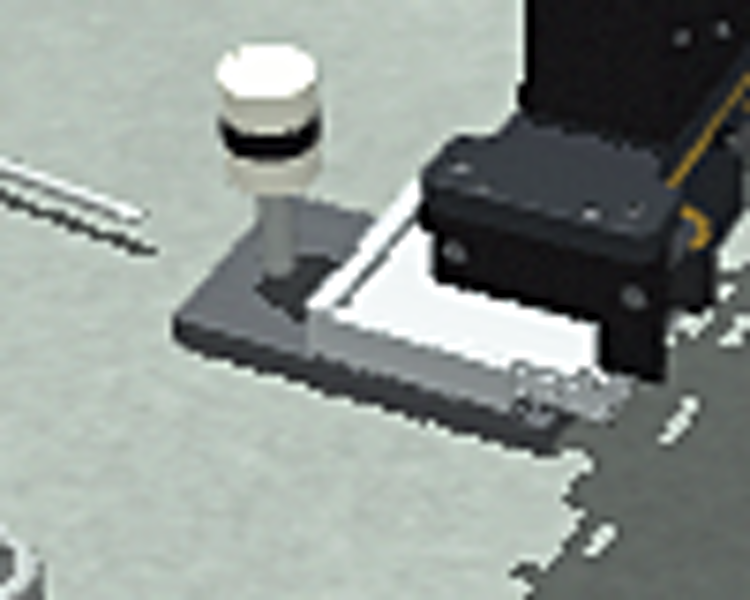

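>>> arm_command([
  {"dx":-0.02,"dy":0.0,"dz":0.0,"wx":0.0,"wy":0.0,"wz":0.0,"jaw":0.65},
  {"dx":-0.04,"dy":0.0,"dz":0.0,"wx":0.0,"wy":0.0,"wz":0.0,"jaw":0.65},
  {"dx":-0.06,"dy":0.0,"dz":0.0,"wx":0.0,"wy":0.0,"wz":0.0,"jaw":0.65},
  {"dx":-0.06,"dy":0.0,"dz":0.0,"wx":0.0,"wy":0.0,"wz":0.0,"jaw":0.65},
])

```text
t: 5.88
position: [0.4911, -0.1894, 0.005]
tool_rot: [-0.071, 0.706, -0.702, 0.059]
force: [-16.7, -1.0, 7.9]
width: 0.342
```

Run:
```python
from h import *
s=state(); print(s['t'],s['position'],s['width'],s['force'])
c=read_camera('side'); save('s7',cv2.resize(c['image'][170:250,200:300],(750,600),interpolation=cv2.INTER_CUBIC),1)
c=read_camera('wrist'); save('w7',c['image'])
```

```text
5.875 [ 0.49111999 -0.18938294  0.00503222] 0.3423634276170704 [-16.69963453  -1.00539612   7.90394151]
```

View pics/s7.png

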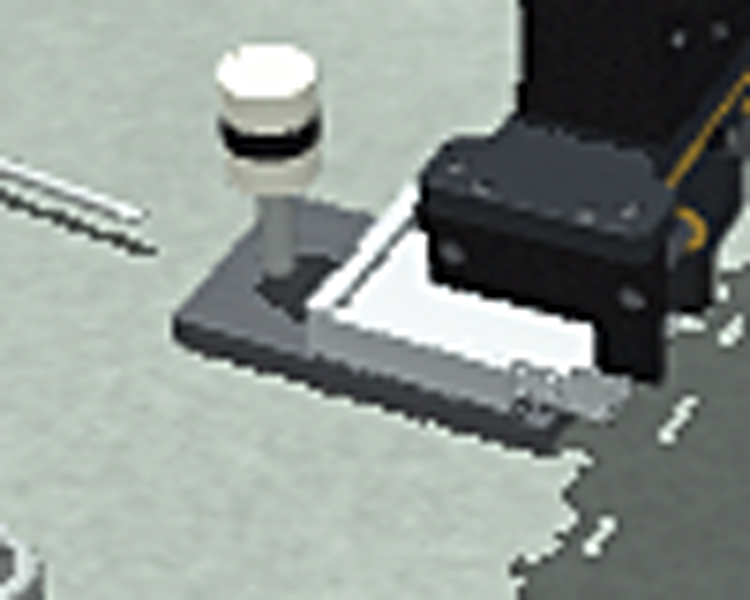

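View pics/w7.png

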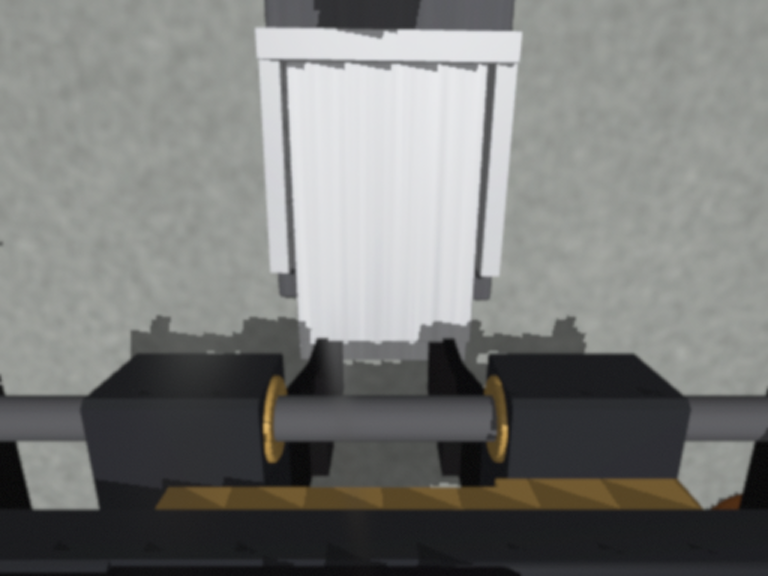

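Run:
```python
from h import *
s=state(); M=R.from_quat(s['tool_rot']).as_matrix(); print(np.round(M,4))
a=np.array([np.cos(YT),np.sin(YT),0]); print('tool y (down) along tray x',M[:,1]@a, 'along tray y',M[:,1]@[-a[1],a[0],0],'yaw',np.degrees(np.arctan2(M[1,2],M[0,2])))
print('tray x of TCP',(s['position'][:2]-tray(0,0))@a[:2])
c=read_camera('wrist'); save('w8',cv2.resize(c['image'][200:250,180:330],(800,267),interpolation=cv2.INTER_CUBIC),1)
z=c['range_z']
for u in(235,250,265):
  for v in range(218,250,2): print(u,v,np.round([(xyz(c,u,v)[:2]-tray(0,0))@a[:2],xyz(c,u,v)[2]],4))
```

```text
[[-0.9829 -0.0169  0.1836]
 [-0.1837  0.0035 -0.983 ]
 [ 0.0159 -0.9999 -0.0066]]
tool y (down) along tray x -0.015946765482193415 along tray y 0.006539498405460225 yaw -79.41922292355008
tray x of TCP -0.05258709245876777
235 218 [-0.038   0.0295]
235 220 [-0.0394  0.0287]
235 222 [-0.0401  0.0297]
235 224 [-0.0417  0.0287]
235 226 [-0.0428  0.0289]
235 228 [-0.0456  0.025 ]
235 230 [-0.0464  0.0258]
235 232 [-0.0482  0.0244]
235 234 [-0.0496  0.024 ]
235 236 [-0.0499  0.0259]
235 238 [-0.0517  0.0246]
235 240 [-0.0647  0.0001]
235 242 [-0.0659  0.0004]
235 244 [-0.0674  0.0003]
235 246 [-0.068   0.0019]
235 248 [-0.0699  0.0008]
250 218 [-0.0387  0.0276]
250 220 [-0.0396  0.0281]
250 222 [-0.0407  0.0284]
250 224 [-0.0417  0.0286]
250 226 [-0.0425  0.0294]
250 228 [-0.0458  0.0245]
250 230 [-0.0474  0.0234]
250 232 [-0.0481  0.0245]
250 234 [-0.0489  0.0255]
250 236 [-0.0508  0.0239]
250 238 [-0.0517  0.0245]
250 240 [-0.0642  0.0011]
250 242 [-0.0654  0.0015]
250 244 [-0.0673  0.0004]
250 246 [-0.0688  0.0002]
250 248 [-0.0693  0.002 ]
265 218 [-0.0388  0.0273]
265 220 [-0.0396  0.0282]
265 222 [-0.0405  0.0287]
265 224 [-0.0419  0.028 ]
265 226 [-0.0428  0.0285]
265 228 [-0.0457  0.0247]
265 230 [-0.047   0.0242]
265 232 [-0.0476  0.0256]
265 234 [-0.0494  0.0243]
265 236 [-0.0502  0.0251]
265 238 [-0.0515  0.0249]
265 240 [-0.0635  0.0024]
265 242 [-0.0654  0.0013]
265 244 [-0.0672  0.0005]
265 246 [-0.0681  0.0014]
265 248 [-0.0699  0.0006]
```

View pics/w8.png

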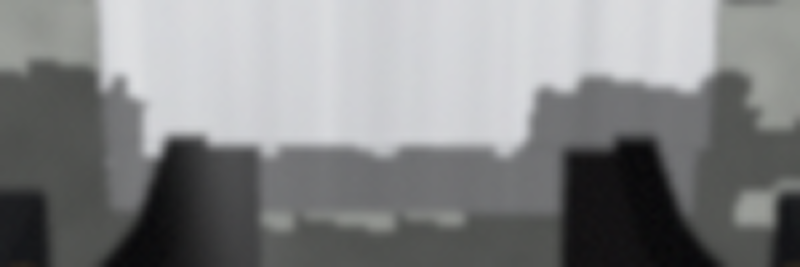

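The wrist view suggests that a lower plate (z≈24.5) still juts out about 7 mm past the top plate. I'll check this against the stop's own position and the finger faces.

Run:
```python
from h import *
a=np.array([np.cos(YT),np.sin(YT)]); b=np.array([-a[1],a[0]])
c=read_camera('wrist'); v,u=np.mgrid[0:384,0:512]; z=c['range_z']
P=np.stack([(u-c['cx'])/c['fx']*z,(v-c['cy'])/c['fy']*z,z],-1)@c['extrinsics'][:3,:3].T+c['extrinsics'][:3,3]
q=P[...,:2]-tray(0,0); X=q@a; Y=q@b; Z=P[...,2]
for r in range(15,60,2): print(r,np.round([X[r,250],Y[r,250],Z[r,250]],4))
print('rail row 100', [(k,round(Y[100,k],4),round(Z[100,k],4)) for k in list(range(172,200,3))+list(range(318,345,3))])
print('finger area cols')
for r in(226,232,238,250,270,290,310): print(r,[(k,*np.round([X[r,k],Y[r,k],Z[r,k]],3)) for k in(196,204,210,216,222,228)])
print(np.round(c['extrinsics'],3))
```

```text
15 [0.0604 0.003  0.0118]
17 [0.0591 0.0029 0.0139]
19 [0.0584 0.003  0.0127]
21 [0.0539 0.0024 0.0334]
23 [0.0532 0.0025 0.0325]
25 [0.0525 0.0025 0.0322]
27 [0.0516 0.0025 0.033 ]
29 [0.0509 0.0025 0.0322]
31 [0.05   0.0025 0.033 ]
33 [0.0492 0.0025 0.0331]
35 [0.0484 0.0025 0.0332]
37 [0.0476 0.0025 0.0337]
39 [0.0471 0.0025 0.0316]
41 [0.0467 0.0026 0.0279]
43 [0.0459 0.0026 0.0279]
45 [0.0449 0.0026 0.0293]
47 [0.0441 0.0026 0.0294]
49 [0.0436 0.0027 0.0267]
51 [0.0426 0.0026 0.0281]
53 [0.0417 0.0026 0.0285]
55 [0.0408 0.0026 0.0294]
57 [0.0401 0.0027 0.0272]
59 [0.0392 0.0026 0.0283]
rail row 100 [(172, np.float64(0.0464), np.float64(0.0012)), (175, np.float64(0.0451), np.float64(-0.0002)), (178, np.float64(0.0357), np.float64(0.0322)), (181, np.float64(0.0343), np.float64(0.0325)), (184, np.float64(0.0331), np.float64(0.0314)), (187, np.float64(0.032), np.float64(0.0303)), (190, np.float64(0.0312), np.float64(0.0273)), (193, np.float64(0.0311), np.float64(0.0205)), (196, np.float64(0.028), np.float64(0.0289)), (199, np.float64(0.0265), np.float64(0.0294)), (318, np.float64(-0
[... 2613 characters left out ...]
64(-0.024), np.float64(0.009), np.float64(0.115)), (222, np.float64(-0.024), np.float64(0.008), np.float64(0.114)), (228, np.float64(-0.024), np.float64(0.006), np.float64(0.114))]
310 [(196, np.float64(-0.044), np.float64(0.019), np.float64(0.096)), (204, np.float64(-0.054), np.float64(0.019), np.float64(0.082)), (210, np.float64(-0.058), np.float64(0.018), np.float64(0.077)), (216, np.float64(-0.059), np.float64(0.016), np.float64(0.076)), (222, np.float64(-0.116), np.float64(0.023), np.float64(0.002)), (228, np.float64(-0.116), np.float64(0.019), np.float64(0.002))]
[[ 0.184 -0.939 -0.291  0.569]
 [-0.983 -0.178 -0.047 -0.177]
 [-0.007  0.295 -0.956  0.188]
 [ 0.     0.     0.     1.   ]]
```

Run:
```python
from h import *
c=read_camera('side')
for z in(0,.005,.01,.015,.02,.025,.03):
    print(z,[np.round(np.array(proj(c,[*tray(x,.023),z]))*7.5-np.array([1500,1275])) for x in(-.045,-.0525,-.062)])
save('s9',cv2.resize(c['image'][200:230,260:300],(800,600),interpolation=cv2.INTER_CUBIC),1)
```

```text
0 [array([602., 434.]), array([623., 440.]), array([650., 447.])]
0.005 [array([602., 422.]), array([623., 428.]), array([650., 435.])]
0.01 [array([602., 410.]), array([623., 416.]), array([650., 423.])]
0.015 [array([602., 398.]), array([623., 404.]), array([651., 411.])]
0.02 [array([602., 386.]), array([624., 392.]), array([651., 399.])]
0.025 [array([602., 373.]), array([624., 379.]), array([651., 387.])]
0.03 [array([602., 361.]), array([624., 367.]), array([651., 375.])]
```

View pics/s9.png

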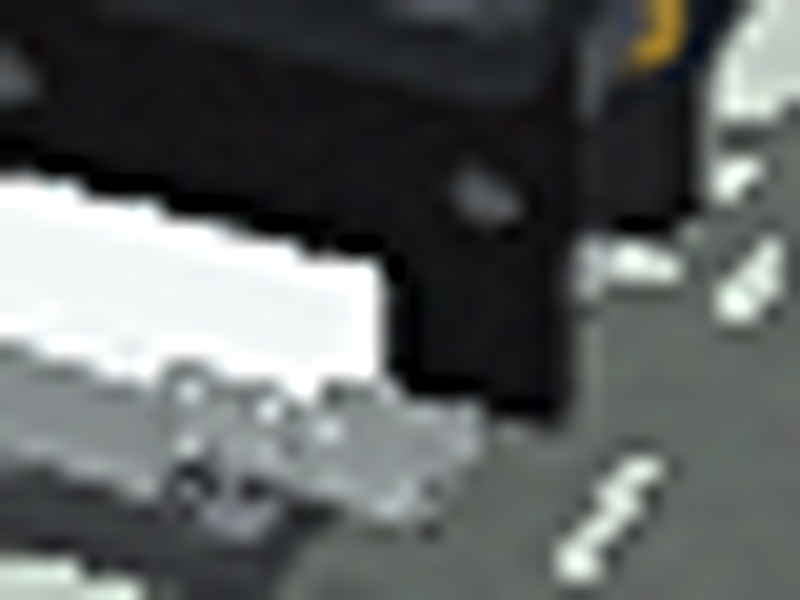

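The fingertips ride about 19 mm above the TCP while the jaws are part open, so only the top plate was pushed. A lower plate juts out at about x -52 mm. I'll lift, back off, shut the jaws so that the tips are at the TCP, and push again.

>>> arm_command([
  {"dx":0.1,"dy":-0.2,"dz":0.0,"wx":0.0,"wy":0.0,"wz":0.0,"jaw":0.65},
  {"dx":0.1,"dy":-0.3,"dz":0.0,"wx":0.0,"wy":0.0,"wz":0.0,"jaw":0.65},
  {"dx":0.75,"dy":-0.4,"dz":0.0,"wx":0.0,"wy":0.0,"wz":0.0,"jaw":1.0},
  {"dx":0.75,"dy":-0.4,"dz":0.0,"wx":0.0,"wy":0.0,"wz":0.0,"jaw":1.0},
  {"dx":0.75,"dy":-0.4,"dz":0.0,"wx":0.0,"wy":0.0,"wz":0.0,"jaw":1.0},
  {"dx":0.75,"dy":-0.4,"dz":0.0,"wx":0.0,"wy":0.0,"wz":0.0,"jaw":1.0},
])

```text
t: 6.88
position: [0.4532, -0.1968, 0.0308]
tool_rot: [-0.068, 0.705, -0.703, 0.064]
force: [-0.4, 0.2, -1.2]
width: 0.023
```

Run:
```python
from h import *
s=state(); print(s['t'],s['position'],s['width'],s['force'])
inc([*tray(-.09,0),.007],YT+np.pi/2,s)
inc([*tray(-.06,0),.007],YT+np.pi/2,s)
inc([*tray(-.0525,0),.007],YT+np.pi/2,s)
c=read_camera('wrist'); save('w10',c['image'])
c=read_camera('side'); save('s10',cv2.resize(c['image'][150:250,220:320],(600,600),interpolation=cv2.INTER_CUBIC),1)
```

```text
6.875 [ 0.45320803 -0.19682817  0.03083499] 0.023499763965439215 [-0.35054197  0.24947216 -1.20540095]
d [-0.022  0.397  0.007] w [0.049 0.045 0.069]
d [-0.522  0.394  0.008] w [0.049 0.045 0.069]
d [-0.647  0.393  0.009] w [0.049 0.045 0.069]
```

View pics/w10.png

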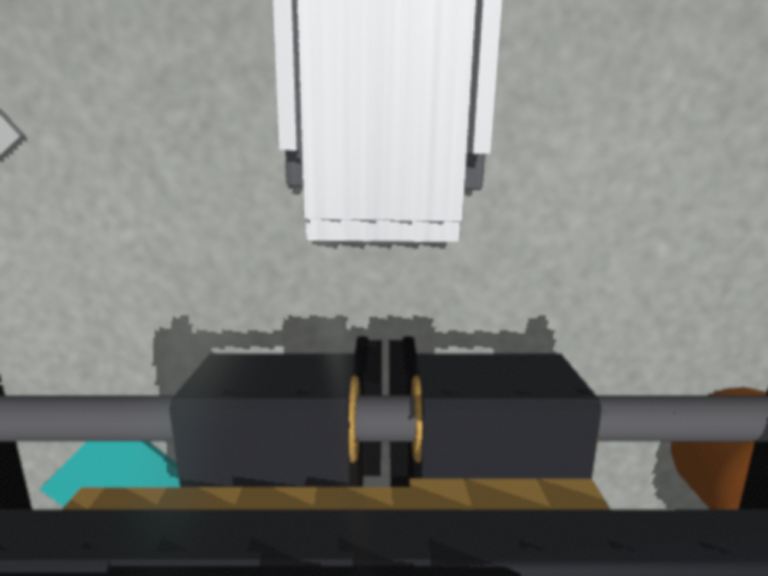

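View pics/s10.png

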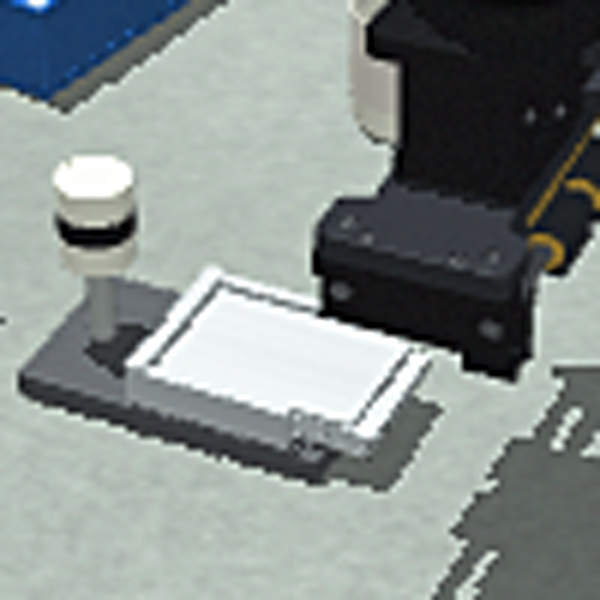

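The top plate is flush and the lower ones protrude (step at rows 220-240 of w10). I'll check the real tip height with the jaws shut.

Run:
```python
from h import *
c=dict(np.load('side0.npz'))
for z in(.031,.05): print(z,[np.round((np.array(proj(c,[*tray(x,y),z]))-[220,150])*6) for x,y in((-.0808,.008),(-.0998,.008))])
```

```text
0.031 [array([459., 408.]), array([504., 421.])]
0.05 [array([460., 371.]), array([506., 383.])]
```

>>> arm_command([
  {"dx":-0.02,"dy":0.2,"dz":0.0,"wx":0.0,"wy":0.0,"wz":0.0,"jaw":1.0},
  {"dx":-0.02,"dy":0.38,"dz":0.0,"wx":0.0,"wy":0.0,"wz":0.0,"jaw":1.0},
  {"dx":-0.02,"dy":0.38,"dz":0.0,"wx":0.0,"wy":0.0,"wz":0.0,"jaw":1.0},
])

```text
t: 7.35
position: [0.4521, -0.1963, 0.0064]
tool_rot: [-0.069, 0.706, -0.702, 0.062]
force: [-0.2, 0.4, -0.4]
width: 0.006
```

Run:
```python
from h import *
s=state(); print(s['t'],s['position'],s['width'],s['force'])
inc([*tray(-.06,0),.007],YT+np.pi/2,s)
inc([*tray(-.0525,0),.007],YT+np.pi/2,s)
c=read_camera('side'); save('s11',cv2.resize(c['image'][150:250,220:320],(600,600),interpolation=cv2.INTER_CUBIC),1)
for z in(.007,.025): print(z,[np.round((np.array(proj(c,[*tray(x,y),z]))-[220,150])*6) for x,y in((-.0808,.008),(-.0998,.008))])
```

```text
7.35 [ 0.45209966 -0.19634834  0.00638101] 0.006079230924156 [-0.1763722   0.35596861 -0.42930885]
d [-0.536 -0.015  0.018] w [0.069 0.038 0.104]
d [-0.661 -0.016  0.018] w [0.069 0.038 0.104]
0.007 [array([458., 455.]), array([502., 467.])]
0.025 [array([459., 420.]), array([503., 433.])]
```

View pics/s11.png

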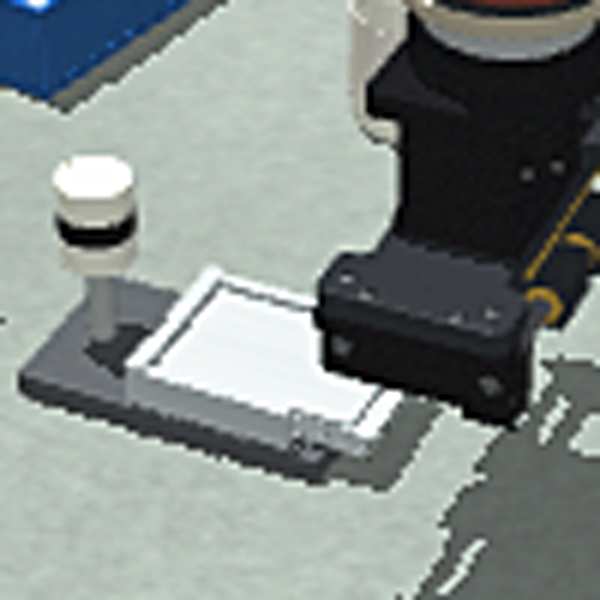

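Run:
```python
from h import *
a=np.array([np.cos(YT),np.sin(YT)]); b=np.array([-a[1],a[0]])
for n in('side','wrist'):
    c=read_camera(n); v,u=np.mgrid[0:384,0:512]; z=c['range_z']
    P=np.stack([(u-c['cx'])/c['fx']*z,(v-c['cy'])/c['fy']*z,z],-1)@c['extrinsics'][:3,:3].T+c['extrinsics'][:3,3]
    q=P[...,:2]-tray(0,0); X=q@a; Y=q@b; Z=P[...,2]
    m=(z>0)&(c['image'].max(-1)<70)&(abs(X+.09)<.03)&(abs(Y)<.07)
    for lo in np.arange(0,.1,.006):
        k=m&(Z>=lo)&(Z<lo+.006)
        if k.sum(): print(n,round(lo,3),k.sum(),np.round([X[k].min(),X[k].max(),Y[k].min(),Y[k].max()],3))
    if n=='side': save('s12',cv2.resize(c['image'][190:235,270:330],(800,600),interpolation=cv2.INTER_CUBIC),1)
```

```text
side 0.024 1 [-0.097 -0.097  0.007  0.007]
side 0.03 18 [-0.102 -0.083 -0.006  0.011]
side 0.036 4 [-0.103 -0.102 -0.005  0.01 ]
side 0.042 4 [-0.102 -0.101 -0.008  0.002]
side 0.048 3 [-0.104 -0.101 -0.006  0.007]
side 0.054 6 [-0.103 -0.102 -0.008  0.007]
wrist 0.0 12 [-0.1   -0.093 -0.012  0.012]
wrist 0.024 21 [-0.083 -0.081 -0.009  0.007]
wrist 0.03 161 [-0.083 -0.081 -0.01   0.008]
wrist 0.036 166 [-0.083 -0.08  -0.01   0.008]
wrist 0.042 179 [-0.083 -0.08  -0.01   0.008]
wrist 0.048 227 [-0.092 -0.08  -0.009  0.007]
wrist 0.054 214 [-0.09  -0.08  -0.008  0.007]
wrist 0.06 168 [-0.083 -0.08  -0.008  0.006]
wrist 0.066 123 [-0.083 -0.08  -0.007  0.005]
wrist 0.072 13 [-0.102 -0.08  -0.006  0.005]
wrist 0.078 568 [-0.103 -0.09  -0.006  0.004]
wrist 0.084 56 [-0.096 -0.086 -0.006  0.004]
wrist 0.09 45 [-0.091 -0.082 -0.006  0.004]
wrist 0.096 26 [-0.091 -0.08  -0.006  0.004]
```

View pics/s12.png

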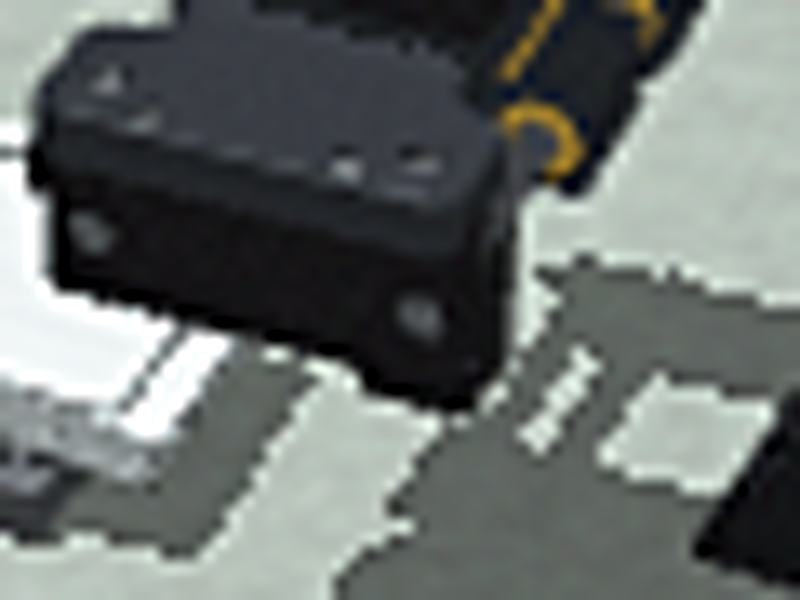

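In both side and wrist depth, the real tips sit about 20 mm above the reported TCP whatever the opening. I'll lower another 19 mm with the jaws reopened for a two-point push, watching the force.

>>> arm_command([
  {"dx":0.0,"dy":0.1,"dz":0.0,"wx":0.05,"wy":0.0,"wz":0.1,"jaw":0.65},
  {"dx":0.0,"dy":0.2,"dz":0.0,"wx":0.05,"wy":0.0,"wz":0.1,"jaw":0.65},
  {"dx":0.0,"dy":0.25,"dz":0.0,"wx":0.05,"wy":0.0,"wz":0.1,"jaw":0.65},
  {"dx":0.0,"dy":0.3,"dz":0.0,"wx":0.05,"wy":0.0,"wz":0.1,"jaw":0.65},
  {"dx":0.0,"dy":0.3,"dz":0.0,"wx":0.05,"wy":0.0,"wz":0.1,"jaw":0.65},
])

```text
t: 8.12
position: [0.4528, -0.1968, -0.0104]
tool_rot: [-0.065, 0.704, -0.704, 0.066]
force: [0.2, -0.7, 0.4]
width: 0.342
```

Run:
```python
from h import *
s=state(); print(s['t'],s['position'],s['width'],s['force'])
inc([*tray(-.06,0),-.012],YT+np.pi/2,s)
inc([*tray(-.0525,0),-.012],YT+np.pi/2,s)
c=read_camera('side'); save('s13',cv2.resize(c['image'][150:250,220:320],(600,600),interpolation=cv2.INTER_CUBIC),1)
```

```text
8.125 [ 0.45284879 -0.19676155 -0.01038734] 0.3423051752584858 [ 0.21184106 -0.69159978  0.37162954]
d [-0.525  0.028  0.009] w [ 0.004  0.035 -0.016]
d [-0.65   0.028  0.009] w [ 0.004  0.035 -0.016]
```

View pics/s13.png

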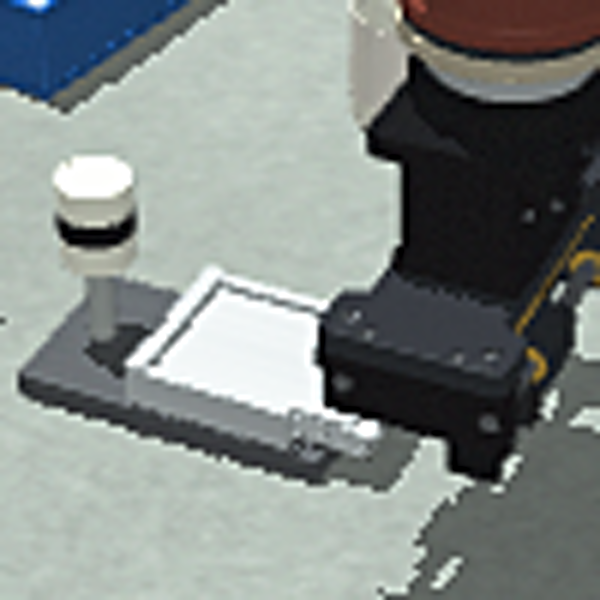

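The tips are now about 9 mm above the table with no contact. I'll advance.

>>> arm_command([
  {"dx":-0.15,"dy":0.02,"dz":0.01,"wx":0.0,"wy":0.0,"wz":0.0,"jaw":0.65},
  {"dx":-0.25,"dy":0.02,"dz":0.01,"wx":0.0,"wy":0.0,"wz":0.0,"jaw":0.65},
  {"dx":-0.32,"dy":0.02,"dz":0.01,"wx":0.0,"wy":0.0,"wz":0.0,"jaw":0.65},
  {"dx":-0.38,"dy":0.02,"dz":0.01,"wx":0.0,"wy":0.0,"wz":0.0,"jaw":0.65},
  {"dx":-0.44,"dy":0.02,"dz":0.01,"wx":0.0,"wy":0.0,"wz":0.0,"jaw":0.65},
  {"dx":-0.5,"dy":0.02,"dz":0.01,"wx":0.0,"wy":0.0,"wz":0.0,"jaw":0.65},
  {"dx":-0.55,"dy":0.02,"dz":0.01,"wx":0.0,"wy":0.0,"wz":0.0,"jaw":0.65},
  {"dx":-0.6,"dy":0.02,"dz":0.01,"wx":0.0,"wy":0.0,"wz":0.0,"jaw":0.65},
])

```text
t: 9.18
position: [0.4885, -0.1908, -0.0113]
tool_rot: [-0.065, 0.704, -0.704, 0.066]
force: [-0.4, -0.2, -0.4]
width: 0.349
```

Run:
```python
from h import *
s=state(); print(s['t'],s['position'],s['width'],s['force'])
inc([*tray(-.0525,0),-.012],YT+np.pi/2,s)
c=read_camera('wrist'); save('w14',c['image'])
```

```text
9.175 [ 0.48847943 -0.19075085 -0.01133414] 0.3487354170874785 [-0.44116634 -0.24052514 -0.44853795]
d [-0.048  0.011 -0.003] w [ 0.001  0.034 -0.017]
```

View pics/w14.png

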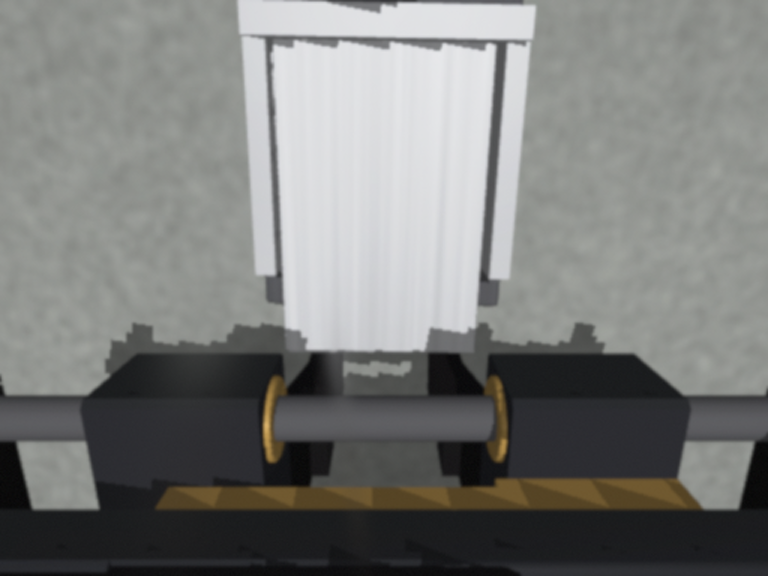

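The protruding step is gone. I'll press a little further until the force shows the stop.

>>> arm_command([
  {"dx":-0.03,"dy":0.0,"dz":0.0,"wx":0.0,"wy":0.0,"wz":0.0,"jaw":0.65},
  {"dx":-0.06,"dy":0.0,"dz":0.0,"wx":0.0,"wy":0.0,"wz":0.0,"jaw":0.65},
  {"dx":-0.09,"dy":0.0,"dz":0.0,"wx":0.0,"wy":0.0,"wz":0.0,"jaw":0.65},
  {"dx":-0.09,"dy":0.0,"dz":0.0,"wx":0.0,"wy":0.0,"wz":0.0,"jaw":0.65},
  {"dx":-0.09,"dy":0.0,"dz":0.0,"wx":0.0,"wy":0.0,"wz":0.0,"jaw":0.65},
])

```text
t: 9.85
position: [0.4902, -0.1904, -0.0122]
tool_rot: [-0.067, 0.704, -0.704, 0.064]
force: [-11.3, -2.6, 4.5]
width: 0.353
```

Run:
```python
from h import *
s=state(); print(s['t'],s['position'],s['width'],s['force'])
M=R.from_quat(s['tool_rot']).as_matrix();a=np.array([np.cos(YT),np.sin(YT),0]); print('tilt',M[:,1]@a,'yaw',np.degrees(np.arctan2(M[1,2],M[0,2])))
print('tray x of TCP',(s['position'][:2]-tray(0,0))@a[:2])
```

```text
9.85 [ 0.49016471 -0.19038662 -0.01221953] 0.35294176831987706 [-11.26769823  -2.579055     4.54612388]
tilt -0.00444578574143179 yaw -79.41701508408893
tray x of TCP -0.05367868709113396
```

>>> arm_command([
  {"dx":-0.04,"dy":0.0,"dz":0.0,"wx":0.0,"wy":0.0,"wz":0.0,"jaw":0.65},
  {"dx":-0.07,"dy":0.0,"dz":0.0,"wx":0.0,"wy":0.0,"wz":0.0,"jaw":0.65},
  {"dx":-0.07,"dy":0.0,"dz":0.0,"wx":0.0,"wy":0.0,"wz":0.0,"jaw":0.65},
  {"dx":-0.07,"dy":0.0,"dz":0.0,"wx":0.0,"wy":0.0,"wz":0.0,"jaw":0.65},
])

```text
t: 10.35
position: [0.4902, -0.1904, -0.0132]
tool_rot: [-0.069, 0.705, -0.703, 0.06]
force: [-23.5, -2.5, 10.5]
width: 0.352
```

Run:
```python
from h import *
s=state(); print(s['t'],s['position'],s['width'],s['force'])
a=np.array([np.cos(YT),np.sin(YT),0]);print('tray x of TCP',(s['position'][:2]-tray(0,0))@a[:2])
```

```text
10.35 [ 0.49016945 -0.19037186 -0.01322543] 0.35163218004214947 [-23.49166923  -2.45593118  10.54361662]
tray x of TCP -0.05367133973654756
```

It's rigid at the stop, with 23 N and no motion. I'll back straight off, lift and check.

>>> arm_command([
  {"dx":0.15,"dy":0.0,"dz":0.0,"wx":0.0,"wy":0.0,"wz":0.0,"jaw":0.65},
  {"dx":0.4,"dy":0.0,"dz":0.0,"wx":0.0,"wy":0.0,"wz":0.0,"jaw":0.65},
  {"dx":0.6,"dy":-0.1,"dz":0.0,"wx":0.0,"wy":0.0,"wz":0.0,"jaw":0.65},
  {"dx":0.6,"dy":-1.1,"dz":0.0,"wx":0.0,"wy":0.0,"wz":0.0,"jaw":0.4},
  {"dx":0.6,"dy":-2.1,"dz":0.0,"wx":0.0,"wy":0.0,"wz":0.0,"jaw":0.4},
  {"dx":0.6,"dy":-3.1,"dz":0.0,"wx":0.0,"wy":0.0,"wz":0.0,"jaw":0.4},
  {"dx":0.6,"dy":-3.6,"dz":0.0,"wx":0.0,"wy":0.0,"wz":0.0,"jaw":0.4},
  {"dx":0.6,"dy":-3.6,"dz":0.0,"wx":0.0,"wy":0.0,"wz":0.0,"jaw":0.4},
])

```text
t: 11.35
position: [0.4634, -0.1962, 0.2079]
tool_rot: [0.063, -0.703, 0.705, -0.068]
force: [0.4, 0.9, -0.9]
width: 0.597
```

Run:
```python
from h import *
s=state(); print(s['t'],s['position'],s['width'],s['force'])
c=read_camera('side'); save('s15',cv2.resize(c['image'][170:250,210:310],(750,600),interpolation=cv2.INTER_CUBIC),1)
c=read_camera('top'); 
a=cv2.resize(c['image'][150:240,230:300],(466,600),interpolation=cv2.INTER_CUBIC); save('t15',a,1)
c=read_camera('wrist'); save('w15',c['image'])
```

```text
11.35 [ 0.46338915 -0.19624051  0.20790377] 0.5968976015120454 [ 0.42787049  0.94213138 -0.88841567]
```

View pics/s15.png

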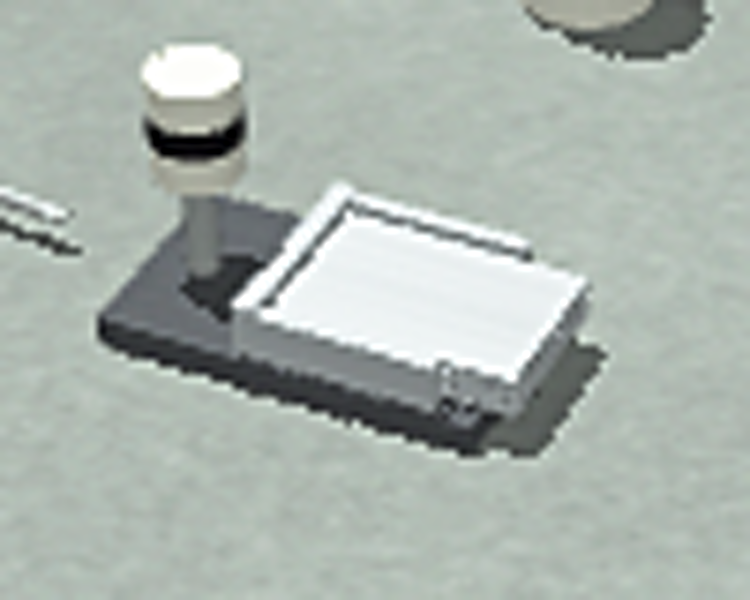

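View pics/w15.png

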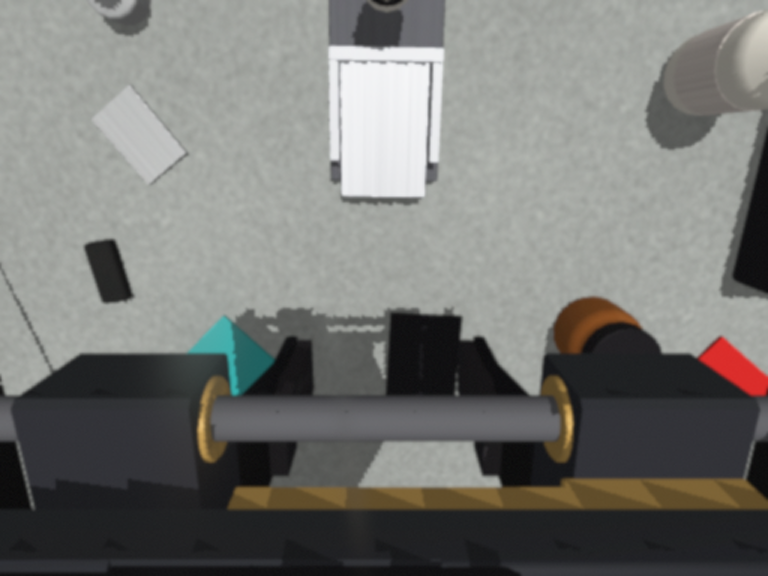

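The stack is flush with a clean near edge in both views. Next is the mirror. The bar rests at about 10.9°, so the present jaw heading already fits.

Run:
```python
from h import *
s=state(); print(np.round(s['joints'],3))
inc([.510,.155,.19],np.radians(100.9),s)
```

```text
[ 0.589  0.045 -0.284  1.803  0.012  1.296 -1.082]
d [-1.878  0.234 -5.591] w [ 0.007 -0.044 -0.009]
```

>>> arm_command([
  {"dx":-1.88,"dy":0.0,"dz":-5.59,"wx":0.0,"wy":-0.05,"wz":0.0,"jaw":0.4},
  {"dx":-1.88,"dy":0.0,"dz":-5.59,"wx":0.0,"wy":-0.05,"wz":0.0,"jaw":0.4},
  {"dx":-1.88,"dy":0.0,"dz":-5.59,"wx":0.0,"wy":-0.05,"wz":0.0,"jaw":0.4},
  {"dx":-1.88,"dy":0.0,"dz":-5.59,"wx":0.0,"wy":-0.05,"wz":0.0,"jaw":0.4},
  {"dx":-1.88,"dy":0.0,"dz":-5.59,"wx":0.0,"wy":-0.05,"wz":0.0,"jaw":0.4},
  {"dx":-1.88,"dy":0.0,"dz":-5.59,"wx":0.0,"wy":-0.05,"wz":0.0,"jaw":0.4},
  {"dx":-1.88,"dy":0.0,"dz":-5.59,"wx":0.0,"wy":-0.05,"wz":0.0,"jaw":0.4},
  {"dx":-1.88,"dy":0.0,"dz":-5.59,"wx":0.0,"wy":-0.05,"wz":0.0,"jaw":0.4},
])

```text
t: 12.5
position: [0.5103, 0.1538, 0.2036]
tool_rot: [0.067, -0.704, 0.704, -0.067]
force: [0.1, -0.3, -0.3]
width: 0.6
```

Run:
```python
from h import *
s=state(); print(s['t'],s['position'],np.round(s['joints'],3))
inc([.510,.155,.083],np.radians(100.9),s)
c=read_camera('wrist'); save('w16',c['image'])
v,u=np.mgrid[0:384,0:512]; z=c['range_z']
P=np.stack([(u-c['cx'])/c['fx']*z,(v-c['cy'])/c['fy']*z,z],-1)@c['extrinsics'][:3,:3].T+c['extrinsics'][:3,3]
m=(z>0)&(abs(P[...,2]-.131)<.006)&(abs(P[...,0]-.51)<.04)&(abs(P[...,1]-.155)<.04); q=P[m]
print(len(q),q.mean(0),cv2.minAreaRect(q[:,:2].astype(np.float32)))
c=read_camera('top'); save('t16',cv2.resize(c['image'][120:240,100:220],(600,600),interpolation=cv2.INTER_CUBIC),1)
```

```text
12.5 [0.51032651 0.15376395 0.20364914] [ 0.192  0.142 -0.619  1.719  0.085  1.309 -1.825]
d [ 0.     2.011 -0.022] w [-0.003  0.002  0.006]
714 [0.51297427 0.154689   0.13268039] ((0.511896014213562, 0.15436501801013947), (0.04003426060080528, 0.011503500863909721), 10.697075843811035)
```

View pics/w16.png

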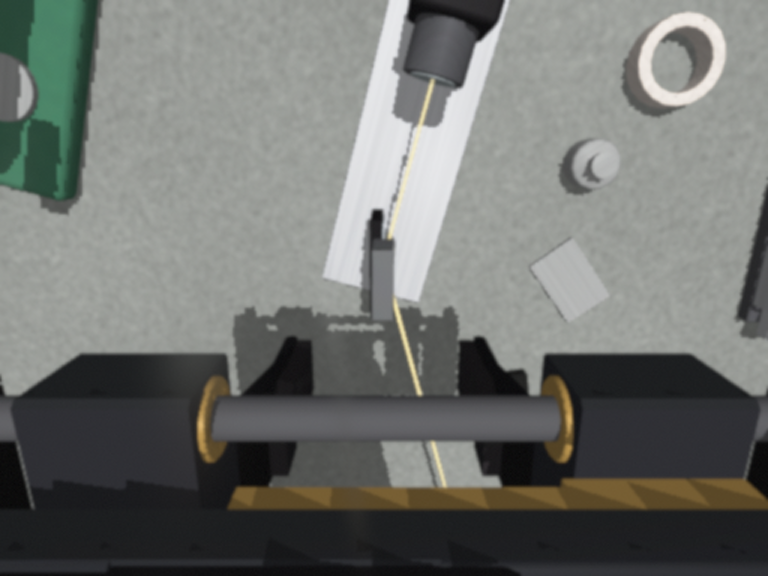

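View pics/t16.png

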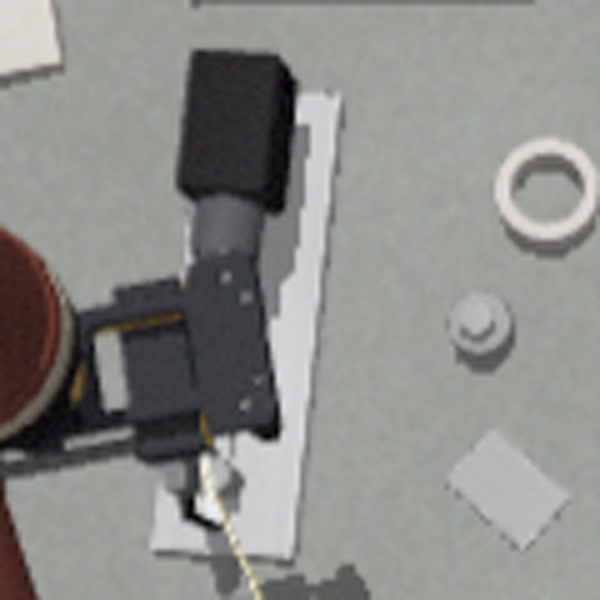

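Bar measured at (0.512, 0.154), 10.7°, on the expected line. Joint 7 is at -1.83 and the 42° turn would bring it to about -2.56, near its limit. I'll first take the equivalent half-turned grasp, at height.

>>> arm_command([
  {"dx":0,"dy":0.0,"dz":0.0,"wx":0.0,"wy":2.0,"wz":0.0,"jaw":0.4},
  {"dx":0,"dy":0.0,"dz":0.0,"wx":0.0,"wy":4.0,"wz":0.0,"jaw":0.4},
  {"dx":0,"dy":0.0,"dz":0.0,"wx":0.0,"wy":6.0,"wz":0.0,"jaw":0.4},
  {"dx":0,"dy":0.0,"dz":0.0,"wx":0.0,"wy":8.0,"wz":0.0,"jaw":0.4},
  {"dx":0,"dy":0.0,"dz":0.0,"wx":0.0,"wy":10.0,"wz":0.0,"jaw":0.4},
  {"dx":0,"dy":0.0,"dz":0.0,"wx":0.0,"wy":12.0,"wz":0.0,"jaw":0.4},
  {"dx":0,"dy":0.0,"dz":0.0,"wx":0.0,"wy":14.0,"wz":0.0,"jaw":0.4},
  {"dx":0,"dy":0.0,"dz":0.0,"wx":0.0,"wy":16.0,"wz":0.0,"jaw":0.4},
  {"dx":0,"dy":0.0,"dz":0.0,"wx":0.0,"wy":18.0,"wz":0.0,"jaw":0.4},
])

```text
t: 13.72
position: [0.5099, 0.1466, 0.1807]
tool_rot: [-0.249, -0.641, 0.668, 0.284]
force: [0.4, -0.3, -0.9]
width: 0.6
```

>>> arm_command([
  {"dx":0,"dy":0.0,"dz":0.0,"wx":0.0,"wy":2.0,"wz":0.0,"jaw":0.4},
  {"dx":0,"dy":0.0,"dz":0.0,"wx":0.0,"wy":4.0,"wz":0.0,"jaw":0.4},
  {"dx":0,"dy":0.0,"dz":0.0,"wx":0.0,"wy":6.0,"wz":0.0,"jaw":0.4},
  {"dx":0,"dy":0.0,"dz":0.0,"wx":0.0,"wy":8.0,"wz":0.0,"jaw":0.4},
  {"dx":0,"dy":0.0,"dz":0.0,"wx":0.0,"wy":10.0,"wz":0.0,"jaw":0.4},
  {"dx":0,"dy":0.0,"dz":0.0,"wx":0.0,"wy":12.0,"wz":0.0,"jaw":0.4},
  {"dx":0,"dy":0.0,"dz":0.0,"wx":0.0,"wy":14.0,"wz":0.0,"jaw":0.4},
  {"dx":0,"dy":0.0,"dz":0.0,"wx":0.0,"wy":16.0,"wz":0.0,"jaw":0.4},
  {"dx":0,"dy":0.0,"dz":0.0,"wx":0.0,"wy":18.0,"wz":0.0,"jaw":0.4},
  {"dx":0,"dy":0.0,"dz":0.0,"wx":0.0,"wy":18.0,"wz":0.0,"jaw":0.4},
])

```text
t: 14.98
position: [0.5449, 0.0386, 0.0658]
tool_rot: [-0.465, -0.461, 0.419, 0.629]
force: [1.1, -0.3, -0.9]
width: 0.603
```

Run:
```python
from h import *
s=state(); print(s['t'],s['position'],np.round(s['joints'],3))
inc([.511,.155,.083],np.radians(100.8),s)
```

```text
14.975 [0.54488874 0.03855166 0.06578618] [-0.955  0.798  1.385  1.836 -0.941  1.471 -2.653]
d [1.784 0.198 0.974] w [-2.739 13.3    0.999]
```

The turn drove joint 7 the wrong way, to its limit, and the arm got dragged off, so my sign assumption was wrong. I'll go back to the original orientation at once, lifting first.

Run:
```python
from h import *
s=state(); print(s['t'],s['position'],np.round(s['joints'],3))
R0=R.from_quat(s['tool_rot']); T=R.from_quat([0.067,-0.704,0.704,-0.067])
w=(R0.inv()*T).as_rotvec(); print(np.degrees(w)/5, R0.inv().apply(np.array([.511,.155,.2])-s['position'])/.06, 'up10cm',R0.inv().apply([0,0,.1])/.06)
c=read_camera('side'); save('s17',c['image'])
c=read_camera('top'); save('t17',c['image'])
```

```text
14.975 [0.54488874 0.03855166 0.06578618] [-0.955  0.798  1.385  1.836 -0.941  1.471 -2.653]
[  1.11769216 -22.52156858   3.05885261] [ 2.15640159 -1.69612699  1.25001341] up10cm [ 0.31870187 -1.61876715  0.23621981]
```

View pics/s17.png

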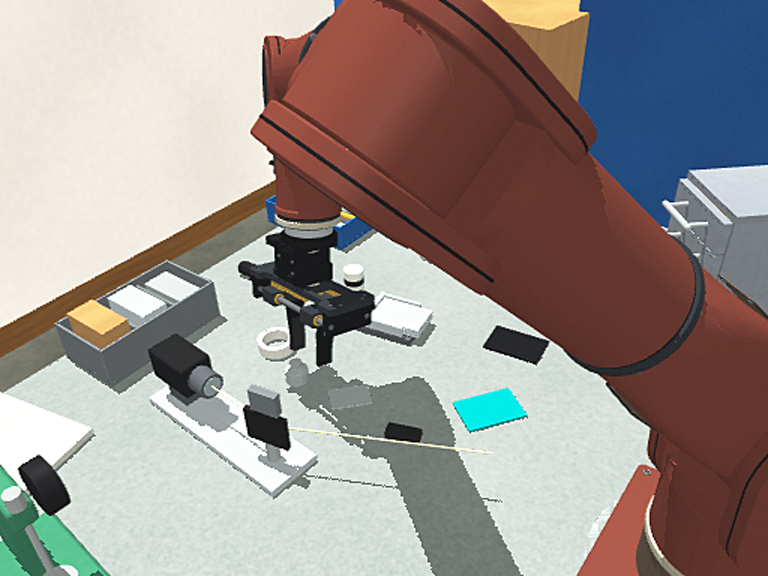

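View pics/t17.png

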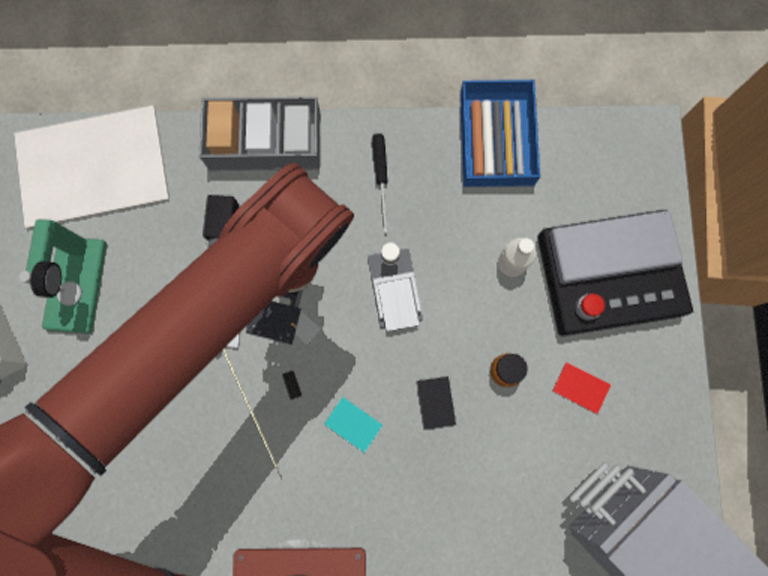

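The scene is undisturbed. I'll lift with the wrist unwinding.

>>> arm_command([
  {"dx":0.15,"dy":-0.8,"dz":0.12,"wx":0.0,"wy":-1.0,"wz":0.1,"jaw":0.4},
  {"dx":0.3,"dy":-1.6,"dz":0.24,"wx":0.1,"wy":-3.0,"wz":0.4,"jaw":0.4},
  {"dx":0.5,"dy":-2.6,"dz":0.38,"wx":0.2,"wy":-5.0,"wz":0.7,"jaw":0.4},
  {"dx":0.5,"dy":-2.6,"dz":0.38,"wx":0.3,"wy":-7.0,"wz":0.9,"jaw":0.4},
  {"dx":0.5,"dy":-2.6,"dz":0.38,"wx":0.4,"wy":-9.0,"wz":1.2,"jaw":0.4},
  {"dx":0.5,"dy":-2.6,"dz":0.38,"wx":0.5,"wy":-11.0,"wz":1.5,"jaw":0.4},
  {"dx":0.5,"dy":-2.6,"dz":0.38,"wx":0.5,"wy":-11.0,"wz":1.5,"jaw":0.4},
])

```text
t: 15.95
position: [0.545, 0.0407, 0.2276]
tool_rot: [0.232, 0.661, -0.635, -0.325]
force: [0.6, 0.5, -0.8]
width: 0.602
```

Run:
```python
from h import *
s=state(); print(s['t'],s['position'],np.round(s['joints'],3))
R0=R.from_quat(s['tool_rot']); T=R.from_quat([0.067,-0.704,0.704,-0.067])
w=(R0.inv()*T).as_rotvec(); print(np.degrees(w)/5, R0.inv().apply(np.array([.511,.155,.24])-s['position'])/.06)
```

```text
15.95 [0.54500369 0.04066774 0.22756485] [-1.062  0.404  1.276  1.634 -0.448  1.523 -2.115]
[  0.59475482 -11.45688815   1.52422837] [ 1.78521695  0.01879702 -0.8988077 ]
```

>>> arm_command([
  {"dx":0.3,"dy":0.0,"dz":-0.15,"wx":0.1,"wy":-2.0,"wz":0.3,"jaw":0.4},
  {"dx":0.6,"dy":0.0,"dz":-0.3,"wx":0.2,"wy":-4.0,"wz":0.5,"jaw":0.4},
  {"dx":0.9,"dy":0.0,"dz":-0.45,"wx":0.3,"wy":-6.0,"wz":0.8,"jaw":0.4},
  {"dx":1.2,"dy":0.0,"dz":-0.6,"wx":0.4,"wy":-8.0,"wz":1.0,"jaw":0.4},
  {"dx":1.5,"dy":0.0,"dz":-0.75,"wx":0.5,"wy":-10.0,"wz":1.3,"jaw":0.4},
  {"dx":1.78,"dy":0.0,"dz":-0.9,"wx":0.6,"wy":-11.46,"wz":1.52,"jaw":0.4},
  {"dx":1.78,"dy":0.0,"dz":-0.9,"wx":0.6,"wy":-11.46,"wz":1.52,"jaw":0.4},
  {"dx":1.78,"dy":0.0,"dz":-0.9,"wx":0.6,"wy":-11.46,"wz":1.52,"jaw":0.4},
])

```text
t: 16.95
position: [0.5115, 0.1531, 0.2401]
tool_rot: [0.066, -0.704, 0.705, -0.064]
force: [-0.1, 0.3, -0.7]
width: 0.598
```

Run:
```python
from h import *
s=state(); print(s['t'],s['position'],np.round(s['joints'],3))
inc([.511,.155,.083],np.radians(100.8),s)
c=read_camera('side'); save('s18',c['image'])
```

```text
16.95 [0.51150142 0.15305114 0.24006696] [-1.439  0.114  1.167  1.727 -0.106  1.373 -1.641]
d [-0.004  2.618 -0.036] w [-0.013 -0.055  0.028]
```

View pics/s18.png

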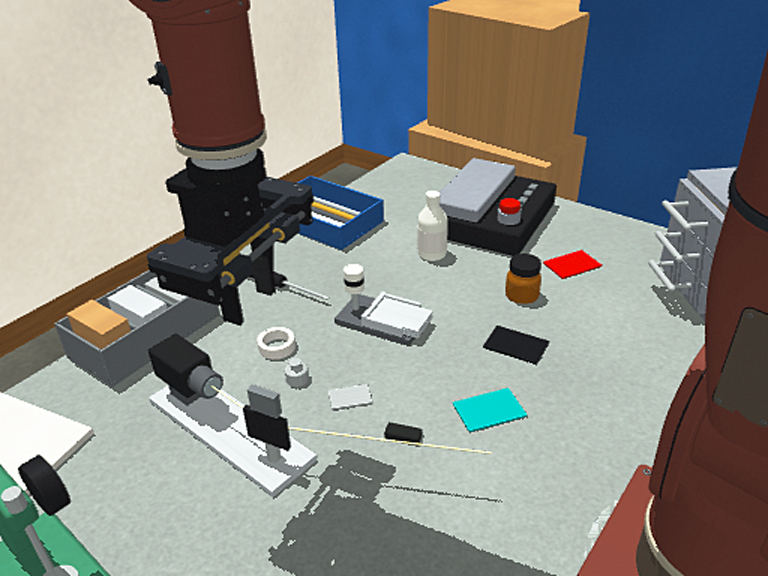

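We're back above the bar with joint 7 free for the counter-clockwise turn (negative wy). I'll descend with real tips at about 103 mm, 5 mm above the mirror's top.

>>> arm_command([
  {"dx":0.0,"dy":0.8,"dz":-0.04,"wx":0.0,"wy":-0.05,"wz":0.0,"jaw":0.4},
  {"dx":0.0,"dy":1.6,"dz":-0.04,"wx":0.0,"wy":-0.05,"wz":0.0,"jaw":0.4},
  {"dx":0.0,"dy":2.2,"dz":-0.04,"wx":0.0,"wy":-0.05,"wz":0.0,"jaw":0.4},
  {"dx":0.0,"dy":2.5,"dz":-0.04,"wx":0.0,"wy":-0.05,"wz":0.0,"jaw":0.4},
  {"dx":0.0,"dy":2.6,"dz":-0.04,"wx":0.0,"wy":-0.05,"wz":0.0,"jaw":0.4},
  {"dx":0.0,"dy":2.6,"dz":-0.04,"wx":0.0,"wy":-0.05,"wz":0.0,"jaw":0.4},
])

```text
t: 17.75
position: [0.5112, 0.1562, 0.0847]
tool_rot: [0.068, -0.703, 0.704, -0.068]
force: [-0.3, 0.2, 0.4]
width: 0.599
```

Run:
```python
from h import *
s=state(); print(s['t'],s['position'],s['force'])
inc([.511,.155,.083],np.radians(100.8),s)
c=read_camera('side'); save('s19',cv2.resize(c['image'][180:340,90:250],(600,600),interpolation=cv2.INTER_CUBIC),1)
c=read_camera('wrist'); save('w19',c['image'])
```

```text
17.75 [0.51123005 0.15615131 0.08472297] [-0.27373114  0.21554732  0.35559222]
d [0.007 0.029 0.018] w [-0.015  0.047  0.013]
```

View pics/s19.png

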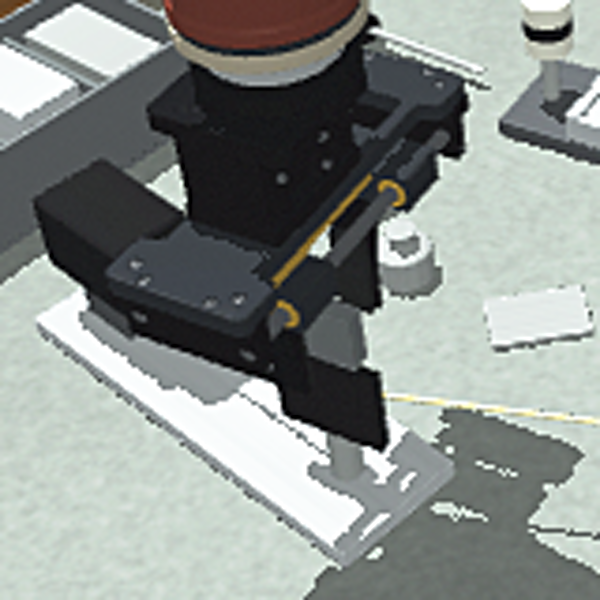

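View pics/w19.png

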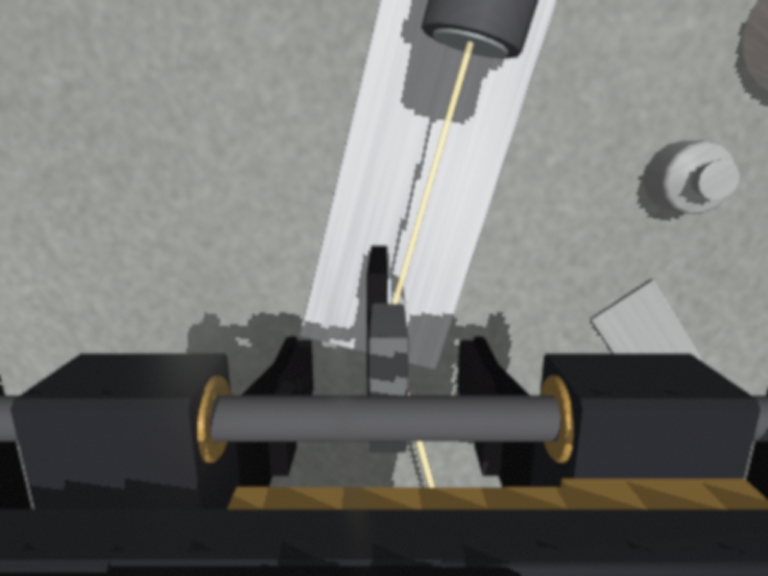

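The bar sits centred between the fingers (column 388). I'll close on it.

>>> arm_command([
  {"dx":0.0,"dy":0.0,"dz":0.0,"wx":0.0,"wy":0.0,"wz":0.0,"jaw":1.0},
  {"dx":0.0,"dy":0.0,"dz":0.0,"wx":0.0,"wy":0.0,"wz":0.0,"jaw":1.0},
  {"dx":0.0,"dy":0.0,"dz":0.0,"wx":0.0,"wy":0.0,"wz":0.0,"jaw":1.0},
  {"dx":0.0,"dy":0.0,"dz":0.0,"wx":0.0,"wy":0.0,"wz":0.0,"jaw":1.0},
  {"dx":0.0,"dy":0.0,"dz":0.0,"wx":0.0,"wy":0.0,"wz":0.0,"jaw":1.0},
], force=25)

```text
t: 18.48
position: [0.5107, 0.1552, 0.084]
tool_rot: [0.069, -0.703, 0.705, -0.068]
force: [-0.6, 1.7, -0.3]
width: 0.139
```

The opening of 12.1 mm matches the bar's thickness. I'll turn it counter-clockwise, stopping slightly short of the computed 42°.

>>> arm_command([
  {"dx":0.0,"dy":0.0,"dz":0.0,"wx":0.0,"wy":-1.0,"wz":0.0,"jaw":1.0},
  {"dx":0.0,"dy":0.0,"dz":0.0,"wx":0.0,"wy":-2.0,"wz":0.0,"jaw":1.0},
  {"dx":0.0,"dy":0.0,"dz":0.0,"wx":0.0,"wy":-3.0,"wz":0.0,"jaw":1.0},
  {"dx":0.0,"dy":0.0,"dz":0.0,"wx":0.0,"wy":-4.0,"wz":0.0,"jaw":1.0},
  {"dx":0.0,"dy":0.0,"dz":0.0,"wx":0.0,"wy":-5.0,"wz":0.0,"jaw":1.0},
  {"dx":0.0,"dy":0.0,"dz":0.0,"wx":0.0,"wy":-6.0,"wz":0.0,"jaw":1.0},
  {"dx":0.0,"dy":0.0,"dz":0.0,"wx":0.0,"wy":-7.0,"wz":0.0,"jaw":1.0},
  {"dx":0.0,"dy":0.0,"dz":0.0,"wx":0.0,"wy":-7.8,"wz":0.0,"jaw":1.0},
  {"dx":0.0,"dy":0.0,"dz":0.0,"wx":0.0,"wy":-8.2,"wz":0.0,"jaw":1.0},
  {"dx":0.0,"dy":0.0,"dz":0.0,"wx":0.0,"wy":-8.2,"wz":0.0,"jaw":1.0},
])

```text
t: 19.73
position: [0.5113, 0.1544, 0.084]
tool_rot: [0.311, -0.634, 0.637, -0.309]
force: [2.9, -5.1, -1.2]
width: 0.133
```

Run:
```python
from h import *
s=state(); print(s['t'],s['position'],s['force'],s['torque'],s['width'],np.round(s['joints'],3))
M=R.from_quat(s['tool_rot']).as_matrix(); print('heading jaw',np.degrees(np.arctan2(M[1,2],M[0,2])))
t=read_camera('top'); save('t20',cv2.resize(t['image'][140:250,120:290],(800,518),interpolation=cv2.INTER_CUBIC),1)
c=read_camera('side'); save('s20',cv2.resize(c['image'][150:330,90:320],(766,600),interpolation=cv2.INTER_CUBIC),1)
np.savez('top20.npz',**t); np.savez('side20.npz',**c)
```

```text
19.725 [0.51131107 0.15437517 0.08398941] [ 2.91666732 -5.07825869 -1.23728034] [-1.1668645  -0.71295724 -0.11382998] 0.133353503189448 [-1.17   0.271  0.915  1.922 -0.241  1.065 -0.816]
heading jaw -37.97746561109173
```

View pics/t20.png

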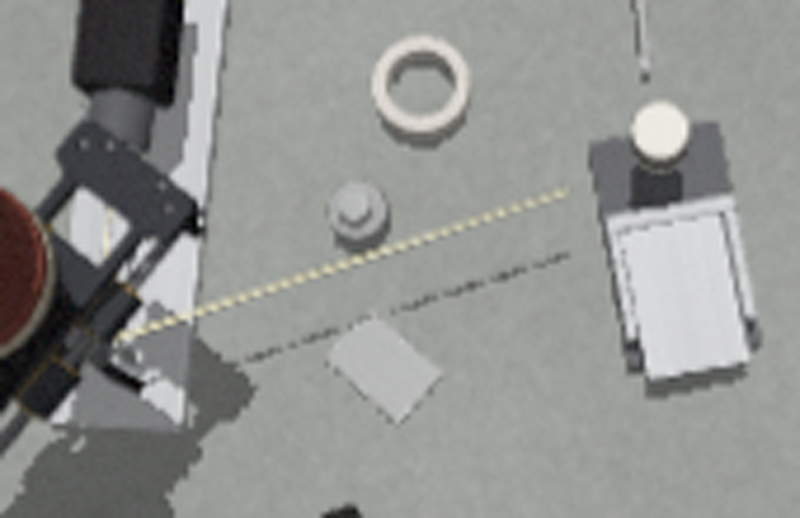

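View pics/s20.png

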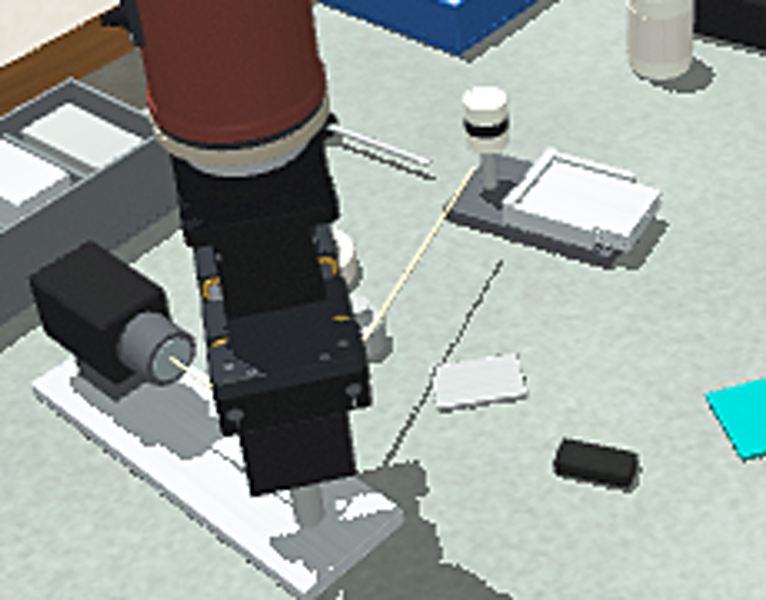

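The line now points at the drum; it ends at (568,190) in t20. I'll measure it at 72 mm height.

```bash
cat > line.py <<'E'
from h import *
def meas(t,show=True):
    im=t['image'].astype(int); yel=(im[...,0]-im[...,2]>25)&(im[...,0]>150)
    vs,us=np.nonzero(yel); q=np.array([at_h(t,u,v,.072)[:2] for u,v in zip(us,vs)]); 
    m=(q[:,0]>.48)&(q[:,0]<.64)&(q[:,1]<.12)&(q[:,1]>-.16); q=q[m]
    vx,vy,x0,y0=cv2.fitLine(q.astype(np.float32),cv2.DIST_HUBER,0,.01,.01).ravel()
    if vy>0: vx,vy=-vx,-vy
    ys=(MK-[x0,y0])@[-vy,vx]; 
    print('n',len(q),'y of mark in sight %.4f'%ys,'heading',np.degrees(np.arctan2(vy,vx)),'line end',q[q[:,1].argmin()],'at axis x: y=.155->',x0+vx*(.155-y0)/vy)
E
python3 - <<'E'
from line import *
for n in('top20','side20'): meas(dict(np.load(n+'.npz')))
for ca in('top',):
    c=read_camera(ca)
    for r in tip_of(c,'mark')[:1]: print(r['uv'],at_h(c,*r['uv'],.072))
E
```

```text
n 48 y of mark in sight 0.0125 heading -72.22178 line end [ 0.58464638 -0.07506062] at axis x: y=.155-> 0.51079684
n 68 y of mark in sight 0.0119 heading -72.69971 line end [ 0.59532495 -0.10660146] at axis x: y=.155-> 0.5144161
[260.3, 168.9] [ 0.62812783 -0.16787665  0.072     ]
```

Both views agree that the mark lies about 12 mm to the left, so the mirror needs about 1° more (0.2 unit).

>>> arm_command([
  {"dx":0.0,"dy":0.0,"dz":0.0,"wx":0.0,"wy":-0.1,"wz":0.0,"jaw":1.0},
  {"dx":0.0,"dy":0.0,"dz":0.0,"wx":0.0,"wy":-0.2,"wz":0.0,"jaw":1.0},
  {"dx":0.0,"dy":0.0,"dz":0.0,"wx":0.0,"wy":-0.2,"wz":0.0,"jaw":1.0},
  {"dx":0.0,"dy":0.0,"dz":0.0,"wx":0.0,"wy":-0.2,"wz":0.0,"jaw":1.0},
])

```text
t: 20.42
position: [0.5114, 0.1544, 0.084]
tool_rot: [0.316, -0.632, 0.634, -0.315]
force: [3.3, -5.0, -1.3]
width: 0.136
```

Run:
```python
from line import *
s=state(); print(s['t'],s['position'],s['force'],s['width'])
for n in('top','side'):
    c=read_camera(n); meas(c)
```

```text
20.425 [0.51135243 0.1543526  0.08400021] [ 3.2891388  -4.9740993  -1.31904715] 0.13606935779601642
n 46 y of mark in sight 0.0007 heading -70.177185 line end [ 0.59826188 -0.08851529] at axis x: y=.155-> 0.5104243
n 63 y of mark in sight 0.0006 heading -70.95072 line end [ 0.60886228 -0.11190948] at axis x: y=.155-> 0.5153463
```

The line is within 1 mm of the mark in both views. I'll hold for 0.75 s and do a last check.

>>> arm_command([
  {"dx":0.0,"dy":0.0,"dz":0.0,"wx":0.0,"wy":0.0,"wz":0.0,"jaw":1.0},
  {"dx":0.0,"dy":0.0,"dz":0.0,"wx":0.0,"wy":0.0,"wz":0.0,"jaw":1.0},
  {"dx":0.0,"dy":0.0,"dz":0.0,"wx":0.0,"wy":0.0,"wz":0.0,"jaw":1.0},
  {"dx":0.0,"dy":0.0,"dz":0.0,"wx":0.0,"wy":0.0,"wz":0.0,"jaw":1.0},
  {"dx":0.0,"dy":0.0,"dz":0.0,"wx":0.0,"wy":0.0,"wz":0.0,"jaw":1.0},
  {"dx":0.0,"dy":0.0,"dz":0.0,"wx":0.0,"wy":0.0,"wz":0.0,"jaw":1.0},
])

```text
t: 21.28
position: [0.5113, 0.1544, 0.084]
tool_rot: [0.316, -0.632, 0.634, -0.315]
force: [3.7, -5.3, -0.7]
width: 0.135
```

Run:
```python
from line import *
s=state(); print(s['t'],s['position'],s['force'],s['width'],np.abs(s['joint_vel']).max())
c=read_camera('top'); meas(c); save('t22',c['image'])
c=read_camera('side'); meas(c); save('s22',cv2.resize(c['image'][165:245,215:315],(750,600),interpolation=cv2.INTER_CUBIC),1)
```

```text
21.275 [0.51132681 0.15435044 0.08397701] [ 3.70292344 -5.34057083 -0.67335472] 0.13546817374474612 0.0018662984087302274
n 50 y of mark in sight 0.0006 heading -70.18476 line end [ 0.60093047 -0.09660786] at axis x: y=.155-> 0.51056087
n 65 y of mark in sight -0.0011 heading -70.09245 line end [ 0.60886228 -0.11190948] at axis x: y=.155-> 0.51181453
```

View pics/t22.png

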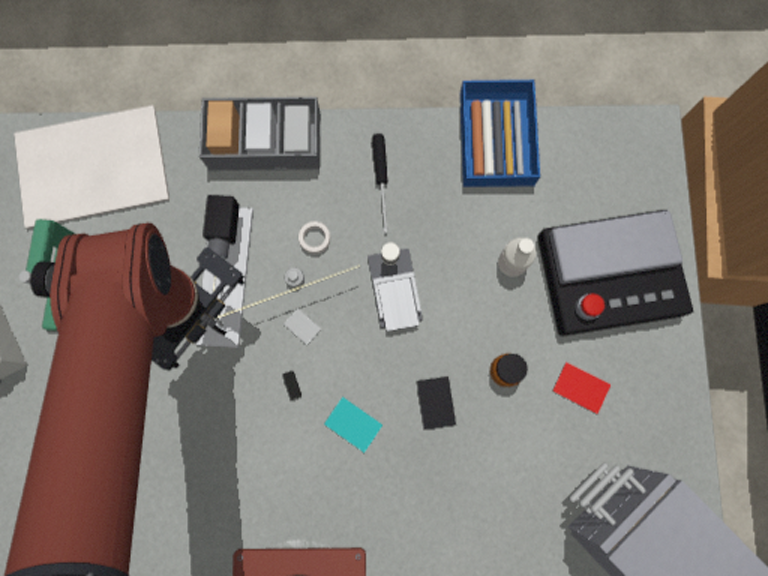

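View pics/s22.png

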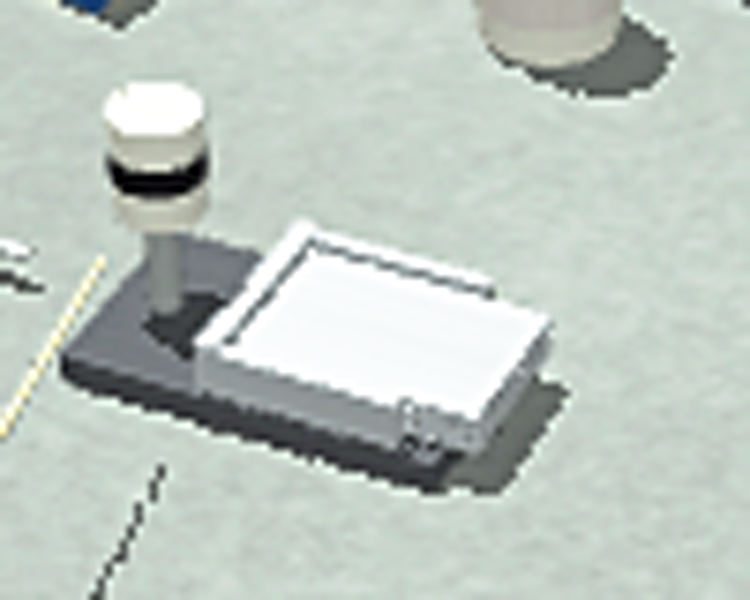

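All bystanders stand where they were, the stack is flush, and the line runs at the drum. I'm handing in.

```bash
python3 -c "
from workcell import *
print(hand_in())"
```

```text
the job is handed in; nothing more can be done
None
```

I pushed the four plates flush against the stop, then gripped the mirror's bar, turned it about 42° and handed in at about 21.4 s, still holding it with 25 N set.

**Last checks**
- **Plates:** The stack looked flush in the wrist and side views. The last push met a rigid stop at 23 N.
- **Line of sight:** The reflected line passes within about 1 mm of the mark in both the top and side views, where 15 mm is allowed. My own calibration error is around 2 mm.
- **Grip:** The opening is about 12 mm, matching the bar's thickness, and the arm is steady.
- **Bystanders:** All of them look unmoved by eye in the top view; I did not measure them.

**What went wrong on the way**
- **First push:** It moved only the top plate, because the real fingertips sit about 20 mm above the reported TCP. I lowered the arm by that much and pushed again.
- **Half turn above the mirror:** I turned the wrong way, which drove joint 7 to -2.653, just past its printed limit of -2.65, and dragged the arm off to one side. It touched nothing and I undid it. It was reported without an error, but it could count as passing the joint range.

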